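# Clamp a batten on the sloped drilling cradle

## Task

Lay the timber batten on the sloped shelf of the red drilling cradle with its red-painted end towards the yellow end stop: flat on the shelf, its long side down against the two dark ledge stubs, and slid along them until the painted end bears firmly on the end stop. Then pull the clamp's spring-loaded collar up along its post, turn it until the blue arm reaches straight across the batten, and let it down so that the foot clamps the batten from above. Do not shift the end stop, and leave everything else on the bench where it is.

Things in the scene. Friction and masses are not known exactly. Their poses are not given: they have to be found in the camera images.
- batten: Pale timber batten 170 x 44 x 40 mm (length x width x height), about 0.2 kg, one end painted red (last 10 mm), a thin black cross marked on its top. It starts flat on the bench. Origin: centre of its underside; x along its length towards the red end, y across its width, z up.
- painted_end (a point): Middle of the lower edge of the batten's red end face: 85 mm from the batten's origin along its x.
- shelf: Narrow aluminium shelf on the red cradle (fixed to the bench), sloping up away from the robot at 20 degrees. Origin: on its surface at the lower edge, 110 mm above the bench. x up the slope, y level along the ledge towards the end stop, z square out of the surface. Surface: x 0 to 46, y -75 to 130 mm. A batten fully home has its origin at x = 22, z = 0 here, its x axis along this y.
- ledge (a point): Middle of the ledge, at the shelf's lower edge (shelf x 0, y 2.5, z 0 mm). Two dark stubs, each 30 mm wide and centred 57.5 mm to either side along the shelf's y, stand 16 mm proud of the surface, their bearing faces at shelf x = 0; they are 10 mm thick. The 85 mm gap between them is open for a finger.
- post_foot (a point): Foot of the clamp's round steel post, on the shelf's surface plane at shelf x = 90, y = 60 mm; the post stands square to the slope (along the shelf's z).
- end_stop: Yellow end stop block on the shelf, 34 mm (up the slope) x 20 x 32 mm tall. Origin: in the plane of its face that meets the batten, at shelf x = 0, z = 0; axes as the shelf's; it fills y 0 to 20, x 5 to 39 mm. Set between 77 and 100 mm along the shelf's y, held by stiff friction (slips above about 90 N); it must not be shifted.
- clamp_lift (a joint): How far collar, arm and foot are pulled up along the post (shelf's z), in m: 0 resting down, at most 0.045. A spring pushes it down: with its weight about 6 N at 0, 10 N at 0.026, 13 N at 0.045. The foot's underside is 14 mm above the shelf's surface at 0, so it sits on a seated batten at 0.026; lift to about 0.040 to swing it over.
- clamp_turn (a joint): Turn of the collar with its arm about the post, in rad, anticlockwise seen from above: 0 with the arm along the shelf's y (past the end stop, clear of the batten), 1.57 with the arm straight down the slope across the batten; range 0 to 1.65. Starts between 0.1 and 0.4, stays where left (light friction).
- collar_grip (a point): Point on the collar's axis at the height to grip it: the collar is a knurled steel sleeve of 32 mm diameter, its free length running from 17 mm below this point to 11 mm above it, topped by a black flange 40 mm across and 6 mm thick. Moves with the clamp. The blue arm (18 mm wide, 8 mm thick) leaves the sleeve 17 to 25 mm below this point.
- clamp_foot: Black rubber foot, 18 mm diameter, under the end of the blue arm, 68 mm from the post's axis. Origin: centre of its underside.
- alu_bar: Bystander: plain aluminium bar 140 x 40 x 30 mm lying flat on the bench, in one of the two places where the batten may lie too. Origin: centre of its underside, x along it.
- oil_bottle: Bystander: white bottle with an orange cap, 54 mm diameter, 150 mm tall. Origin: centre of its base.
- hammer: Bystander: hammer lying on the bench between the robot and the cradle.
- square: Bystander: carpenter's square lying on the left of the bench, 120 mm dark wooden stock, 190 mm steel blade.
- bit_box: Bystander: red box 80 x 150 x 35 mm on the left of the bench.
- screwdriver: Bystander: screwdriver lying on the right of the bench.
- pencil_tin: Bystander: empty green tin 76 mm diameter, 100 mm tall, on the right of the bench.
Not all that is in view belongs to the job. What is shaped like the batten but green, pink or turquoise is not meant.

How it is judged:
By the outcome, as a careful person would: the job done as asked, in the order asked, and still so for the second after the job is handed in, with the robot touching nothing.
It also fails if it takes over 54 s, if anything falls off the work surface, if the arm or the gripper's body presses on something with over 40 N, if the wrist force passes 120 N, or if a joint passes its speed limit or range.

## Robot

A 6-joint arm with a two-finger parallel gripper is mounted at the origin on the work surface. World frame = base frame: x ahead of the robot, y to its left, z up, the work surface at z = 0. Lengths are in m, angles in degrees, forces in N, time in s.
With the tool pointing down it reaches from about 0.3 to 0.75 m from the base axis. Payload 8.5 kg.
Tool frame: the origin (TCP) lies at the very end of the fingers, on their centre line; the grasp point (between the pads) lies 19 mm behind it (env.grasp_offset is the distance from the TCP to the grasp point, in m); y points along the fingers, z is the direction in which the jaws open and shut, and the axes are right-handed (so a half turn about y gives the same grasp; the last joint's range is limited). The gripper opens to 85 mm and grips with 20 to 120 N. Pads are 22 mm wide; open, the fingers measure 114 mm over their backs; the gripper's body (76 mm by 85 mm) begins 54 mm behind the grasp point. The pads swing forward as they close: fully open they stand 13 mm farther back than shut.
Start: joints at [-87.622, 21.807, 74.336, -0, 83.858, -12.336], TCP at [0.14, -0.532, 0.231] pointing down, gripper open.
Joint ranges: [-178.18, 178.18], [-50.72, 133.34], [12.68, 142.11], [-81.47, 261.47], [9.98, 163.14], [-165.26, 165.26]. Speed limits (degrees/s): [136.94, 136.94, 180, 180, 180, 180].

## Interface

Orientations are given as a 3x3 rotation matrix whose columns are the frame's x, y, z axes.
In Python, from rig import env gives the robot as it stands. The module is installed in compiled form; this text tells all that it offers.
- The arm moves only by the shell command python3 -m pendant 'ROWS' [FORCE]. ROWS is JSON, a list of rows, each a list of 3 entries, a list of its own where there are three numbers: the shift along the world's x, y, z as a fraction of full scale, then the turn about the world's z as a fraction of full scale, then the opening, from 0 (shut) to 1 (fully open). A call has 1 to 12 rows; each row shifts and turns the commanded pose from where the row before left it; what a row does not reach is not made up. Full scale, the value 1, is 30 mm for a shift and 5 degrees for a turn. A row lasts 1/12 s, in which the tool goes at most 41.7 mm and 7.16 degrees, less where a joint would pass 70% of its speed; a pose out of reach is approached as far as the arm can. A call with a number of a shift or a turn outside -1 to 1 is refused whole. A call with a gripper value outside its range is refused whole. The fingers move at their own pace and stop on an object; FORCE is the grip in N (left out, the last holds). Time passes only in rows, so rows that do not move let the fingers close. It gives the time, the measured TCP pose, the force and the opening at its end, in the units of the state.
- env.observe(): the state, without advancing time (a new reading comes with each control period).
- env.get_image(name): name is "scene" or "top"; returns (picture, depth): 480x640x3 uint8, red, green, blue; 480x640 float32, m along the optical axis (not along the pixel's ray), 0 where there is no reading.
- env.camera_model(name): a dict with "camera_matrix" (3x3 intrinsics, pixels), "dist_coeffs" ([k1, k2, p1, p2, k3] as OpenCV has them; the pictures are not rectified), "R" (3x3) and "t" (3): a world point X has camera coordinates R X + t. Camera axes: x right, y down, z forward; pixel columns grow to the right and rows downward; lengths in m; the calibration is good to about 2 mm. A picture is of the moment at which its call begins. camera_model takes no time and is no camera call.
- env.close_job(): hands the job in, once; it reports no verdict.
The state is a dict: "time_s": time; "q": joint angles; "qvel": joint speeds; "joint_efforts": joint torques, N m; "position": TCP position; "tool_rot": TCP orientation; "ft_force": force on the tool from outside, world axes, zero at the start; "wrist_torque": the same for the moment, N m; "grip_width": finger opening in m.
Only numpy, scipy, OpenCV 4.12 (cv2) and the standard library are available. Lean on these libraries where they do the work, as an engineer would, in place of code of your own. Each camera call takes 0.05 s, during which the arm holds its last target.

## Working session

There is one attempt and no reset: what is moved stays moved. The work goes in short steps, Python scripts to look and compute and a shell command to move; the robot and the scene stay as the last step left them, time stands still between calls to the robot, and variables do not carry over. Pictures are saved under pics/ and viewed, and the job is handed in when it is done.

```bash
mkdir -p pics; ls
cat > h.py <<'E'
from rig import env
import numpy as np, cv2
def snap(n,fn):
    im,d=env.get_image(n); cv2.imwrite(f'pics/{fn}.png',im[:,:,::-1]); np.savez(f'{fn}.npz',im=im,d=d); return im,d
def world(n,d,uv):
    m=env.camera_model(n); K=np.array(m['camera_matrix']);D=np.array(m['dist_coeffs'])
    uv=np.array(uv,float).reshape(-1,2)
    p=cv2.undistortPoints(uv.reshape(-1,1,2),K,D).reshape(-1,2)
    z=np.array([d[int(round(v)),int(round(u))] for u,v in uv])
    X=np.c_[p*z[:,None],z]; return (X-np.array(m['t']))@np.array(m['R'])
def pix(n,X):
    m=env.camera_model(n); R=np.array(m['R'])
    return cv2.projectPoints(np.array(X,float).reshape(-1,3),cv2.Rodrigues(R)[0],np.array(m['t'],float),np.array(m['camera_matrix']),np.array(m['dist_coeffs']))[0].reshape(-1,2)
E
python3 - <<'E'
from h import *
snap('scene','s0');snap('top','t0');print(env.observe(), env.grasp_offset)
for n in('scene','top'):print(env.camera_model(n))
E
```

```text
pics
{'time_s': 0.1, 'q': array([-8.76216030e+01,  2.18364442e+01,  7.43788260e+01, -3.66256536e-04,
        8.38568352e+01, -1.23355016e+01]), 'qvel': array([ 0.00831868, -0.10271193, -0.19598489, -0.06938581,  0.04516811,
       -0.01885094]), 'joint_efforts': array([ 2.74348706e-03, -4.49216759e+01, -2.31654793e+01, -2.26406173e-04,
        3.67475339e-03, -7.62102104e-06]), 'position': array([ 0.1396838 , -0.5317029 ,  0.23078927]), 'tool_rot': array([[-9.67206002e-01, -5.85756289e-05,  2.53993202e-01],
       [-2.53993073e-01,  1.25712842e-03, -9.67205220e-01],
       [-2.62647419e-04, -9.99999208e-01, -1.23077996e-03]]), 'ft_force': array([ 0.0183355 ,  0.27772311, -0.04975739]), 'wrist_torque': array([ 0.04609525, -0.02932237, -0.0382509 ]), 'grip_width': 0.08553888118079968} 0.0187
{'camera_matrix': array([[552.04071879,   0.        , 312.13140865],
       [  0.        , 552.04071879, 241.22219643],
       [  0.        ,   0.        ,   1.        ]]), 'dist_coeffs': array([-0.11435445,  0.        ,  0.        ,  0.        ,  0.        ]), 'R': array([[ 0.19779276,  0.98022715, -0.00572339],
       [ 0.8386223 , -0.17223669, -0.51676606],
       [-0.5075339 ,  0.09741282, -0.85610752]]), 't': array([-0.01004381, -0.36956379,  2.05580085])}
{'camera_matrix': array([[448.29246346,   0.        , 321.62855188],
       [  0.        , 448.29246346, 236.98232702],
       [  0.        ,   0.        ,   1.        ]]), 'dist_coeffs': array([-0.01303234,  0.        ,  0.        ,  0.        ,  0.        ]), 'R': array([[ 0.01475722, -0.99987703, -0.00530512],
       [-0.98154204, -0.01347442, -0.19077125],
       [ 0.19067631,  0.00802246, -0.98162018]]), 't': array([-0.08395103,  0.49315916,  1.355539  ])}
```

View pics/s0.png

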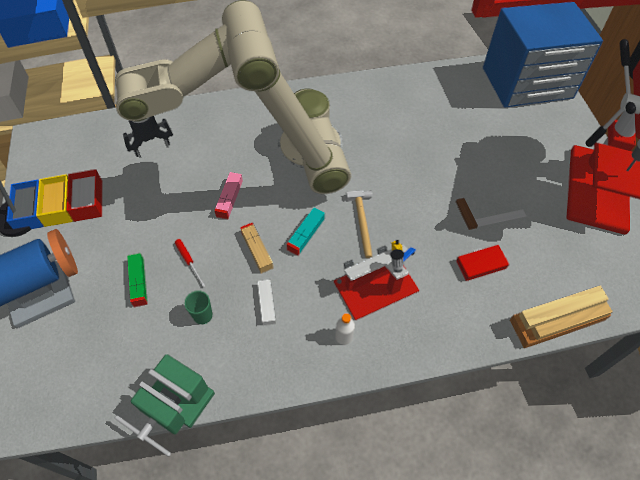

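View pics/t0.png

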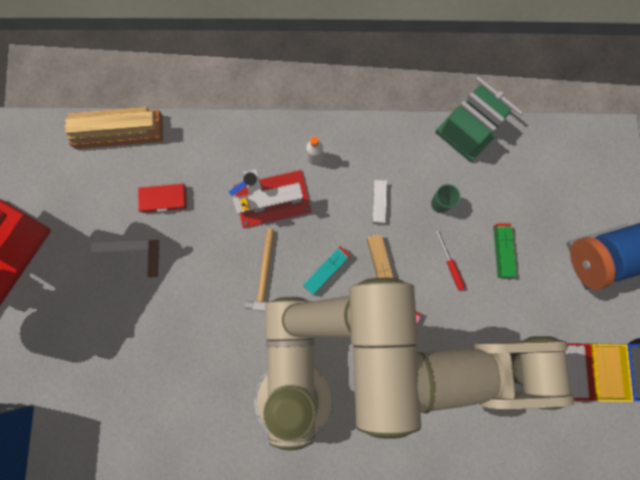

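The pale timber batten with one red end is at scene (257,247), top (380,258). The pink (229,195), turquoise (306,231) and green (137,278) look-alikes and the plain grey bar (265,300) don't fit. I'll confirm with an enlarged crop and look at the cradle too.

Run:
```python
import cv2
a=cv2.imread('pics/s0.png')
b=cv2.resize(a[215:330,220:440],None,fx=3.6,fy=3.6,interpolation=cv2.INTER_CUBIC);cv2.imwrite('pics/s0c.png',b)
a=cv2.imread('pics/t0.png')
b=cv2.resize(a[150:300,220:420],None,fx=4,fy=4,interpolation=cv2.INTER_CUBIC);cv2.imwrite('pics/t0c.png',b)
```

```text
(no output)
```

View pics/s0c.png

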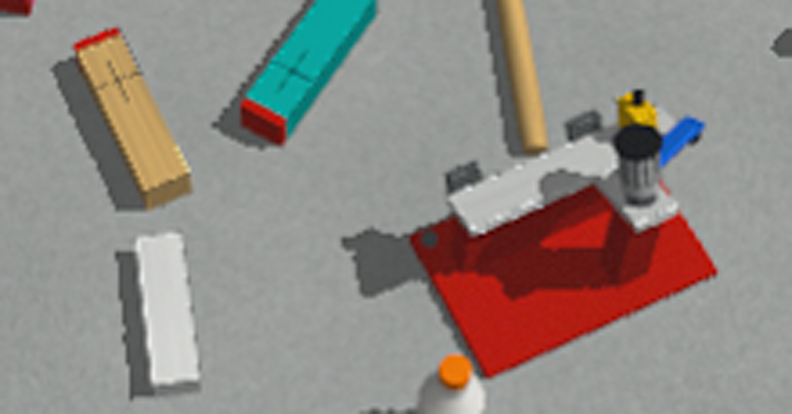

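View pics/t0c.png

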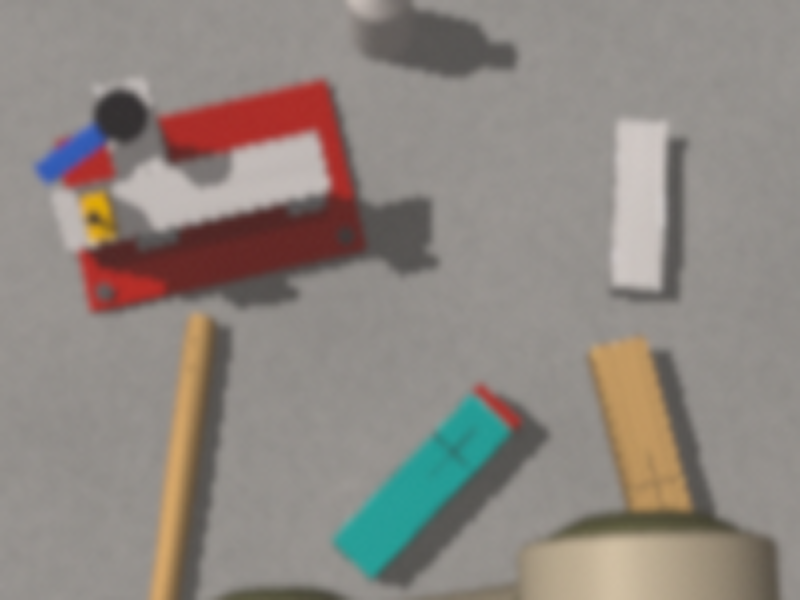

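The crop confirms it: natural timber, red end at scene crop (97,40), a cross on top. Now finer crops for corner picking.

Run:
```python
import cv2
a=cv2.imread('pics/s0.png')
b=cv2.resize(a[230:310,330:430],None,fx=7,fy=7,interpolation=cv2.INTER_CUBIC);cv2.imwrite('pics/s0d.png',b)
a=cv2.imread('pics/t0.png')
b=cv2.resize(a[160:230,225:315],None,fx=8,fy=8,interpolation=cv2.INTER_CUBIC);cv2.imwrite('pics/t0d.png',b)
```

```text
(no output)
```

View pics/s0d.png

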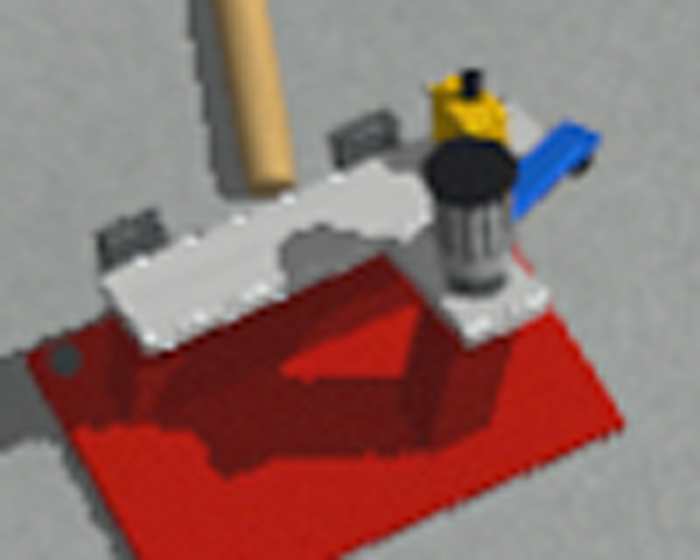

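View pics/t0d.png

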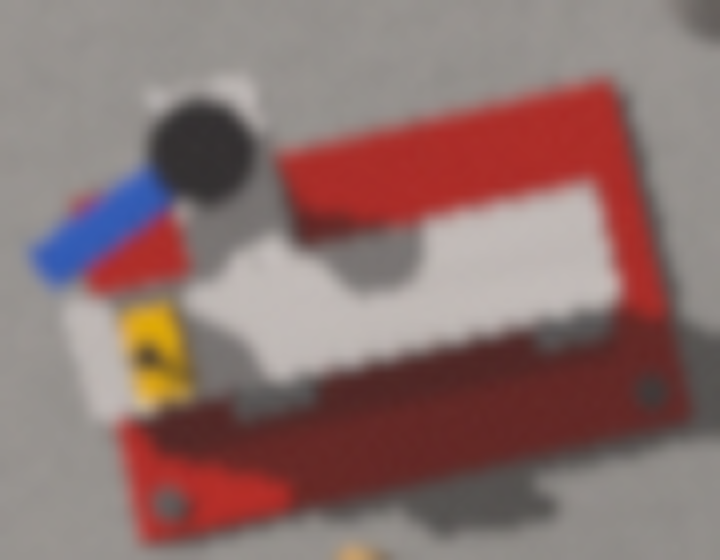

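```bash
cat > fit.py <<'E'
from h import *
from scipy.optimize import least_squares
def cr(u,v,f,ox,oy): return ((u+.5)/f-.5+ox,(v+.5)/f-.5+oy)
T=lambda u,v:cr(u,v,8,225,160); S=lambda u,v:cr(u,v,7,330,230)
c,s=np.cos(np.radians(20)),np.sin(np.radians(20))
def Rs(yaw):
    Z=np.array([[np.cos(yaw),-np.sin(yaw),0],[np.sin(yaw),np.cos(yaw),0],[0,0,1]])
    return Z@np.array([[c,0,-s],[0,1,0],[s,0,c]])
def shelf(p,X): return np.array([p[0],p[1],.110])+np.array(X)@Rs(p[2]).T/1000
if __name__=='__main__':
    obs=[('top',T(597,182),(46,-75,0)),('top',T(622,292),(0,-75,0)),('top',T(65,305),(46,130,0)),('top',T(103,418),(0,130,0)),
     ('scene',S(150,352),(46,-75,0)),('scene',S(103,280),(0,-75,0))]
    fl=[('top',T(202,148)),('scene',S(472,170))]
    def res(p):
        r=[]
        for n,uv,X in obs: r+=list(pix(n,shelf(p,X))[0]-uv)
        for n,uv in fl: r+=list(pix(n,shelf(p,(90,60,p[3])))[0]-uv)
        return r
    o=least_squares(res,[.5,.05,0.2,80]); p=o.x;print(p,np.degrees(p[2]));print(np.round(o.fun,1))
    m=np.load('s0.npz')['d'];t=np.load('t0.npz')['d']
    for n,d,P in(('top',t,[T(500,270),T(400,320),T(320,330),T(202,148),T(150,340),T(85,360),T(60,250),T(120,205)]),('scene',m,[S(150,310),S(220,270),S(350,210),S(472,170),S(575,140),S(465,110)])):
        w=world(n,d,P); print(n);print(np.round(np.c_[w*1000,((w-[p[0],p[1],.11])@Rs(p[2]))*1000],1))
    # batten
    B=lambda u,v:cr(u,v,3.6,220,215); Q=lambda u,v:cr(u,v,4,220,150)
    ob=[('scene',B(76,48),(85,-22,40)),('scene',B(118,31),(85,22,40)),('scene',B(190,178),(-85,22,40)),('scene',B(147,193),(-85,-22,40)),('scene',B(151,207),(-85,-22,0)),('top',Q(590,348),(-85,-22,40)),('top',Q(645,337),(-85,22,40))]
    def rb(q):
        R=np.array([[np.cos(q[2]),-np.sin(q[2]),0],[np.sin(q[2]),np.cos(q[2]),0],[0,0,1]]);r=[]
        for n,uv,X in ob:r+=list(pix(n,np.array([q[0],q[1],0])+R@np.array(X)/1000)[0]-uv)
        return r
    for y0 in (3.4,0):
        o=least_squares(rb,[.4,-.2,y0]);print(o.x,np.degrees(o.x[2]),np.round(o.fun,1))
E
python3 fit.py
```

```text
[5.88447778e-01 5.57189446e-02 2.63030874e-01 6.27845398e+01] 15.070558972771098
[-0.6 -1.  -0.   0.  -0.3 -0.2 -1.   0.5 -0.6 -0.7 -1.   0.5 -0.1 -0.1
 -0.4  0. ]
top
[[ 6.142e+02  2.930e+01  1.167e+02  1.920e+01 -3.220e+01  1.000e-01]
 [ 5.947e+02  6.670e+01  1.146e+02  9.900e+00  9.000e+00  1.300e+00]
 [ 5.891e+02  9.630e+01  1.190e+02  1.360e+01  3.900e+01  4.600e+00]
 [ 6.334e+02  1.297e+02  2.000e+02  8.970e+01  5.970e+01  6.320e+01]
 [ 5.740e+02  1.531e+02  1.569e+02  2.670e+01  9.770e+01  4.020e+01]
 [ 5.748e+02  1.832e+02  1.247e+02  2.380e+01  1.267e+02  7.000e+00]
 [ 6.063e+02  1.868e+02  1.619e+02  6.600e+01  1.219e+02  3.120e+01]
 [ 6.232e+02  1.652e+02  1.639e+02  7.670e+01  9.670e+01  2.940e+01]]
scene
[[628.6   1.8 117.   25.7 -62.5  -1.9]
 [615.1  35.8 115.3  21.1 -26.1  -2. ]
 [597.1  98.3 113.7  19.5  38.9  -3.1]
 [634.3 131.1 200.5  91.   60.9  63.2]
 [608.2 189.2 160.9  67.9 123.7  29.5]
 [578.7 150.5 150.4  28.1  94.   32.7]]
[ 0.42502264 -0.26443287  3.34298904] 191.53916286871217 [ 11.5  -5.6 -12.7   3.5 -15.1   4.5   9.9  -4.5   9.7  -2.4   1.9  -1.6
   1.8  -1.4]
[ 0.42502268 -0.26443299 -2.9401931 ] -168.46065530693676 [ 11.5  -5.6 -12.7   3.5 -15.1   4.5   9.9  -4.5   9.7  -2.4   1.9  -1.6
   1.8  -1.4]
```

```bash
sed -i "s/('scene',B(76,48),(85,-22,40)),('scene',B(118,31),(85,22,40)),('scene',B(190,178),(-85,22,40)),('scene',B(147,193),(-85,-22,40)),('scene',B(151,207),(-85,-22,0))/('scene',B(76,48),(85,22,40)),('scene',B(118,31),(85,-22,40)),('scene',B(190,178),(-85,-22,40)),('scene',B(147,193),(-85,22,40)),('scene',B(151,207),(-85,22,0))/" fit.py; python3 fit.py|tail -2
python3 - <<'E'
from h import *
m=np.load('s0.npz')['d'];w=world('scene',m,[(252,240),(258,250),(262,260)]);print(w)
E
```

```text
[ 0.42427124 -0.25999468  3.38413604] 193.89671247607274 [-0.6 -1.1  0.  -1.2  0.2 -1.4 -0.7 -0.3 -0.7  1.7 -0.5 -0.8 -0.7 -1.2]
[ 0.42427124 -0.25999468 -2.89904931] -166.1032901945602 [-0.6 -1.1  0.  -1.2  0.2 -1.4 -0.7 -0.3 -0.7  1.7 -0.5 -0.8 -0.7 -1.2]
[[ 0.39970509 -0.27048704  0.03137891]
 [ 0.44612125 -0.25682274  0.03989907]
 [ 0.48257908 -0.24979012  0.03553127]]
```

```bash
python3 -m pendant '[[[0.26,0.25,0],1,1],[[0.26,0.25,0],1,1],[[0.26,0.25,0],1,1],[[0.26,0.25,0],1,1],[[0.26,0.25,0],1,1],[[0.26,0.25,0],1,1],[[0.26,0.25,0],1,1],[[0.26,0.25,0],1,1],[[0.26,0.25,0],1,1],[[0.26,0.25,0],1,1],[[0.26,0.25,0],1,1],[[0.26,0.25,0],1,1]]' 40
python3 -m pendant '[[[0.26,0.25,0],1,1],[[0.26,0.25,0],1,1],[[0.26,0.25,0],1,1],[[0.26,0.25,0],1,1],[[0.26,0.25,0],1,1],[[0.26,0.25,0],1,1],[[0.26,0.25,0],1,1],[[0.26,0.25,0],1,1],[[0.26,0.25,0],1,1],[[0.26,0.25,0],1,1],[[0.26,0.25,0],1,1],[[0.26,0.25,0],1,1]]'
python3 -m pendant '[[[0.26,0.25,-0.2],1,1],[[0.26,0.25,-0.2],1,1],[[0.26,0.25,-0.2],1,1],[[0.26,0.25,-0.2],1,1],[[0.26,0.25,-0.2],1,1],[[0.26,0.25,-0.2],1,1],[[0.26,0.25,-0.2],1,1],[[0.26,0.25,-0.2],1,1],[[0.26,0.25,-0.2],1,1],[[0.26,0.25,-0.2],1,1],[[0.26,0.25,-0.2],1,1],[[0.26,0.25,-0.2],0.8,1]]'
```

```text
time_s: 1.1
position: [0.2336, -0.4414, 0.231]
tool_rot: [[-0.259, -0.0, 0.966], [-0.966, 0.001, -0.259], [-0.001, -1.0, -0.0]]
ft_force: [-0.0, -0.4, 0.6]
grip_width: 0.0854
time_s: 2.1
position: [0.3271, -0.3514, 0.231]
tool_rot: [[0.707, -0.0, 0.708], [-0.708, 0.001, 0.707], [-0.001, -1.0, 0.0]]
ft_force: [-0.2, -0.6, -0.0]
grip_width: 0.0855
time_s: 3.1
position: [0.4207, -0.2614, 0.1587]
tool_rot: [[0.97, -0.001, -0.241], [0.241, 0.001, 0.97], [-0.0, -1.0, 0.001]]
ft_force: [-0.5, -0.6, 0.2]
grip_width: 0.0855
```

```bash
python3 -m pendant '[[[0.12,0.05,-0.6],0,1],[[0,0,-0.6],0,1],[[0,0,-0.6],0,1],[[0,0,-0.6],0,1],[[0,0,-0.6],0,1],[[0,0,-0.6],0,1],[[0,0,-0.6],0,1],[[0,0,-0.6],0,1],[[0,0,-0.2],0,1],[[0,0,-0.15],0,1],[[0,0,0],0,1]]'
python3 - <<'E'
from h import *
im,d=snap('scene','s1');b=cv2.resize(im[190:290,190:330,::-1],None,fx=5,fy=5,interpolation=cv2.INTER_CUBIC);cv2.imwrite('pics/s1c.png',b)
E
```

```text
time_s: 4.02
position: [0.424, -0.2603, 0.0045]
tool_rot: [[0.971, -0.001, -0.237], [0.237, 0.001, 0.971], [-0.001, -1.0, 0.001]]
ft_force: [-0.9, 1.1, 0.6]
grip_width: 0.0852
```

View pics/s1c.png

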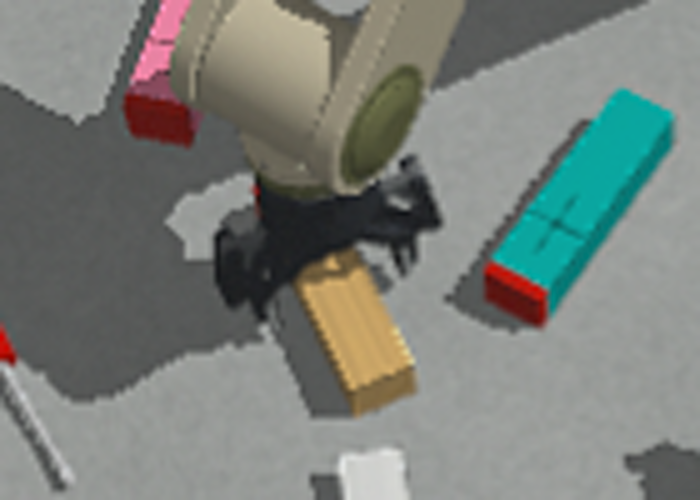

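The fingers straddle the batten (crop (330,270)), so I'll close and lift.

```bash
python3 -m pendant '[[[0,0,0],0,0],[[0,0,0],0,0],[[0,0,0],0,0],[[0,0,0],0,0],[[0,0,0],0,0],[[0,0,0],0,0],[[0,0,0],0,0]]' 40
python3 -m pendant '[[[0,0,0.2],0,0],[[0,0,0.5],0,0],[[0,0,0.8],0,0],[[0,0,0.8],0,0],[[0,0,0.8],0,0],[[0,0,0.8],0,0],[[0,0,0.8],0,0],[[0,0,0.8],0,0],[[0,0,0.8],0,0],[[0,0,0.8],0,0],[[0,0,0],0,0]]'
python3 - <<'E'
from h import *
im,d=snap('scene','s2');b=cv2.resize(im[150:310,170:390,::-1],None,fx=3.5,fy=3.5,interpolation=cv2.INTER_CUBIC);cv2.imwrite('pics/s2c.png',b)
E
```

```text
time_s: 4.65
position: [0.4244, -0.2607, 0.0056]
tool_rot: [[0.971, 0.001, -0.237], [0.237, -0.001, 0.971], [0.001, -1.0, -0.001]]
ft_force: [-1.0, 0.9, 5.8]
grip_width: 0.0435
time_s: 5.57
position: [0.425, -0.2612, 0.2222]
tool_rot: [[0.971, 0.005, -0.237], [0.237, -0.005, 0.971], [0.004, -1.0, -0.007]]
ft_force: [0.6, -0.7, -2.6]
grip_width: 0.0439
```

View pics/s2c.png

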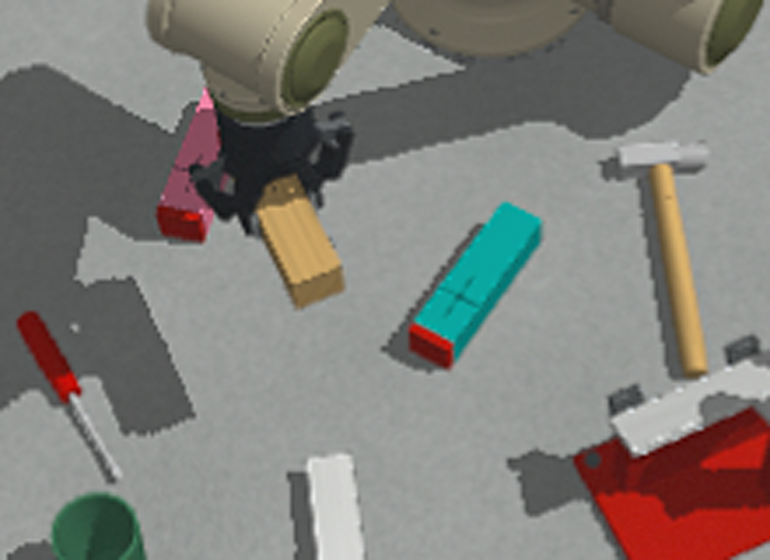

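```bash
python3 -m pendant '[[[0.16,0.29,0],-0.6,0],[[0.32,0.57,0],-0.98,0],[[0.32,0.57,0],-0.98,0],[[0.32,0.57,0],-0.98,0],[[0.32,0.57,0],-0.98,0],[[0.32,0.57,0],-0.98,0],[[0.32,0.57,0],-0.98,0],[[0.32,0.57,0],-0.98,0],[[0.32,0.57,0],-0.98,0]]'
python3 -m pendant '[[[0.32,0.57,0],-0.98,0],[[0.32,0.57,0],-0.98,0],[[0.32,0.57,0],-0.98,0],[[0.32,0.57,0],-0.98,0],[[0.32,0.57,0],-0.98,0],[[0.32,0.57,0],-0.98,0],[[0.32,0.57,0],-0.98,0],[[0.32,0.57,0],-0.98,0],[[0.32,0.57,0],-0.98,0],[[0.16,0.29,0],-0.48,0],[[0,0,0],0,0],[[0,0,0],0,0]]'
python3 - <<'E'
from h import *
from fit import *
p=[.58845,.05572,.26303]
im,d=snap('scene','s3');b=cv2.resize(im[150:310,300:460,::-1],None,fx=3.7,fy=3.7,interpolation=cv2.INTER_CUBIC);cv2.imwrite('pics/s3c.png',b)
# stop overlay on t0
for f in (84,86,88,90,92):
  print(f,(pix('top',shelf(p,[(39,f,32),(5,f,32),(5,f+20,32),(39,f+20,32)]))-[225,160]+.5)*8-.5)
E
```

```text
time_s: 6.37
position: [0.5053, -0.1137, 0.216]
tool_rot: [[0.877, -0.003, 0.481], [-0.481, 0.001, 0.877], [-0.003, -1.0, -0.0]]
ft_force: [-0.5, -0.7, -1.4]
grip_width: 0.0435
time_s: 7.37
position: [0.5963, 0.0478, 0.2162]
tool_rot: [[0.261, -0.003, 0.965], [-0.965, 0.0, 0.261], [-0.001, -1.0, -0.003]]
ft_force: [-0.3, -0.5, -3.1]
grip_width: 0.0432
84 [[179.84129296 297.1347436 ]
 [203.67612239 386.71812201]
 [150.83859327 399.70460615]
 [126.77526437 310.12251497]]
86 [[174.53727453 298.43276034]
 [198.39493992 388.01603754]
 [145.55171456 401.00414658]
 [121.46551884 311.42221776]]
88 [[169.23267945 299.73094659]
 [193.11318394 389.31411647]
 [140.264271   402.30384838]
 [116.15520542 312.72208804]]
90 [[163.92750859 301.02930217]
 [187.83085531 390.61235861]
 [134.97626343 403.60371135]
 [110.844325   314.02212559]]
92 [[158.62176283 302.32782685]
 [182.54795489 391.91076375]
 [129.68769275 404.90373527]
 [105.53287847 315.32233022]]
```

View pics/s3c.png

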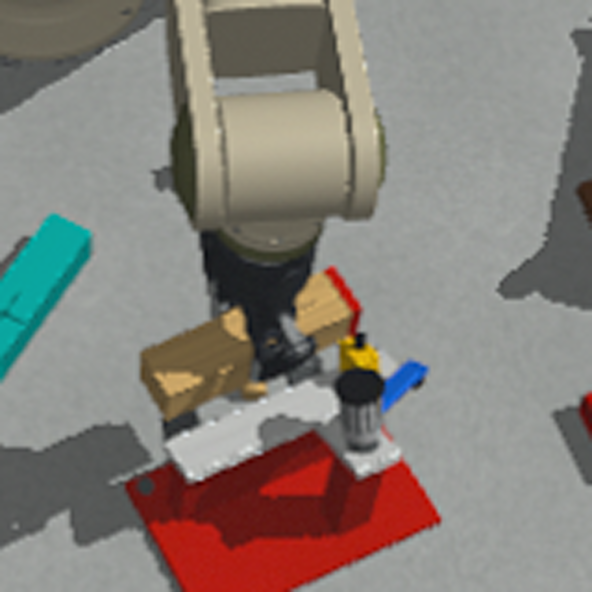

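```bash
python3 -m pendant '[[[0,0,-0.5],0,0],[[0,0,-0.5],0,0],[[0,0,-0.5],0,0],[[0,0,-0.5],0,0],[[0,0,-0.5],0,0],[[0,0,0],0,0],[[0,0,0],0,0]]'
python3 - <<'E'
from h import *
im,d=snap('scene','s4');b=cv2.resize(im[190:310,300:460,::-1],None,fx=4.5,fy=4.5,interpolation=cv2.INTER_CUBIC);cv2.imwrite('pics/s4c.png',b)
E
```

```text
time_s: 8.0
position: [0.5963, 0.0469, 0.1425]
tool_rot: [[0.259, -0.002, 0.966], [-0.966, 0.0, 0.259], [-0.001, -1.0, -0.002]]
ft_force: [0.9, 0.3, -1.9]
grip_width: 0.0434
```

View pics/s4c.png

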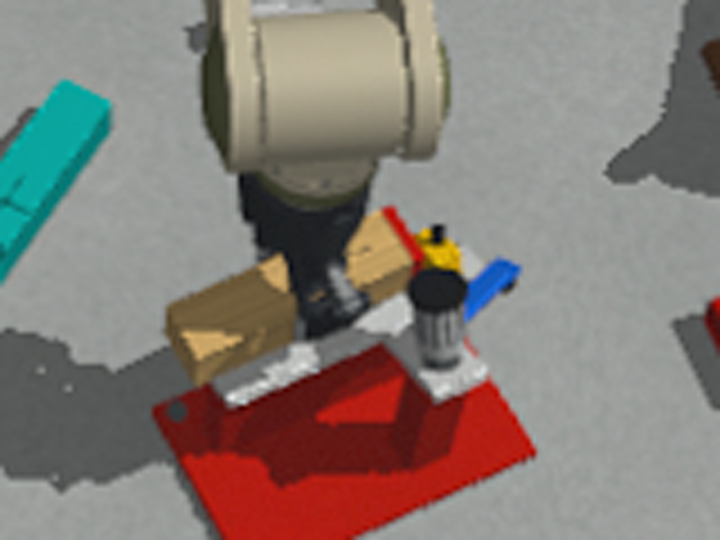

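```bash
python3 -m pendant '[[[0.24,0.1,0],0,0],[[0.24,0.1,0],0,0],[[0,0,0],0,0],[[0,0,-0.1],0,0],[[0,0,-0.1],0,0],[[0,0,-0.1],0,0],[[0,0,0],0,0]]'
python3 - <<'E'
from h import *
o=env.observe();print(o['ft_force'],o['wrist_torque'])
im,d=snap('scene','s5');b=cv2.resize(im[190:310,300:460,::-1],None,fx=4.5,fy=4.5,interpolation=cv2.INTER_CUBIC);cv2.imwrite('pics/s5c.png',b)
E
```

```text
time_s: 8.63
position: [0.6108, 0.0537, 0.133]
tool_rot: [[0.259, -0.002, 0.966], [-0.966, 0.0, 0.259], [-0.001, -1.0, -0.002]]
ft_force: [-0.3, -0.5, -3.2]
grip_width: 0.0437
[-0.27741198 -0.49047894 -3.20382555] [-0.03340201  0.03181567 -0.01493784]
```

View pics/s5c.png

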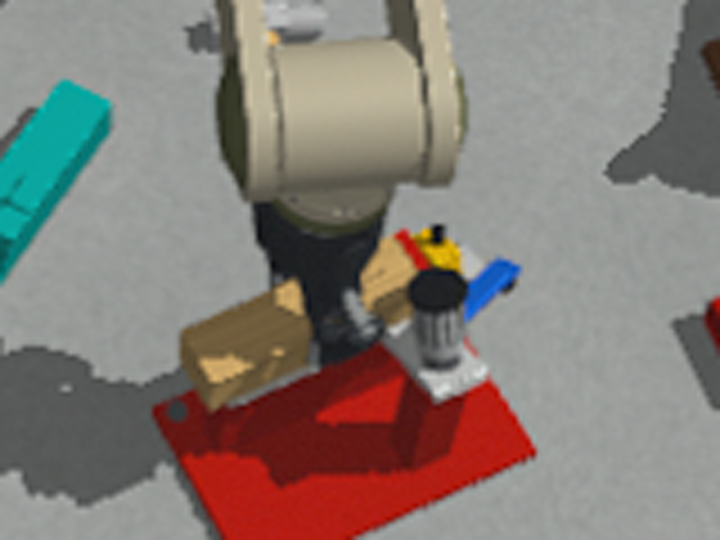

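```bash
python3 -m pendant '[[[-0.07,-0.02,0],0,0],[[0,0,-0.05],0,0],[[0,0,0],0,0]]'
python3 -m pendant '[[[0,0,-0.05],0,0],[[0,0,0],0,0]]'
python3 -m pendant '[[[0,0,-0.05],0,0],[[0,0,0],0,0]]'
```

```text
time_s: 8.93
position: [0.609, 0.053, 0.1322]
tool_rot: [[0.259, -0.0, 0.966], [-0.966, 0.0, 0.259], [-0.0, -1.0, -0.0]]
ft_force: [-0.3, -0.1, -3.0]
grip_width: 0.0434
time_s: 9.1
position: [0.6093, 0.053, 0.1312]
tool_rot: [[0.259, 0.001, 0.966], [-0.966, -0.0, 0.259], [0.0, -1.0, 0.001]]
ft_force: [-1.1, -1.0, -0.3]
grip_width: 0.0435
time_s: 9.27
position: [0.6093, 0.053, 0.131]
tool_rot: [[0.259, 0.002, 0.966], [-0.966, -0.0, 0.259], [0.001, -1.0, 0.002]]
ft_force: [-5.1, -0.0, 11.1]
grip_width: 0.0437
```

```bash
python3 -m pendant '[[[0,0,0.03],0,0.54],[[0,0,0],0,0.56],[[0,0,0],0,0.58],[[0,0,0],0,0.6],[[0,0,0],0,0.62],[[0,0,0],0,0.64],[[0,0,0],0,0.66],[[0,0,0],0,0.68],[[0,0,0],0,0.7]]' 20
python3 - <<'E'
from h import *
im,d=snap('scene','s6');b=cv2.resize(im[190:310,300:460,::-1],None,fx=4.5,fy=4.5,interpolation=cv2.INTER_CUBIC);cv2.imwrite('pics/s6c.png',b)
E
```

```text
time_s: 10.02
position: [0.6092, 0.053, 0.1302]
tool_rot: [[0.259, -0.0, 0.966], [-0.966, -0.0, 0.259], [-0.0, -1.0, -0.0]]
ft_force: [0.2, 0.5, -0.2]
grip_width: 0.0596
```

View pics/s6c.png

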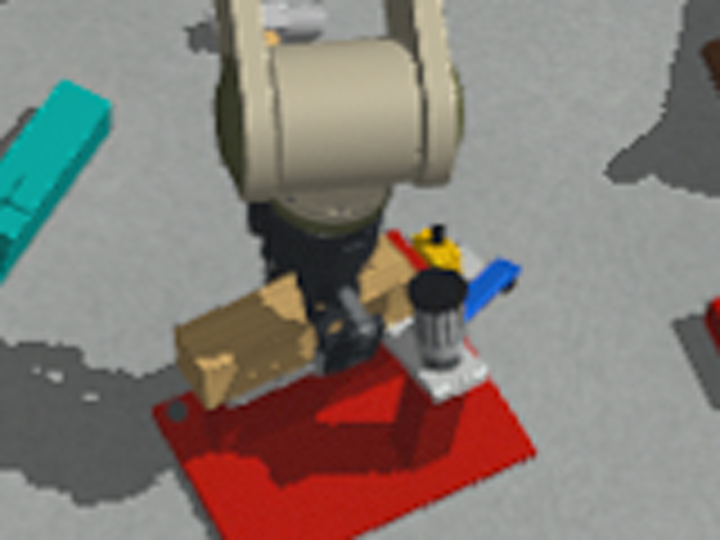

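```bash
python3 -m pendant '[[[-0.064,-0.017,0],0,0.7],[[-0.064,-0.017,0],0,0.7],[[0,0,0],0,0.7]]'
python3 -m pendant '[[[-0.064,-0.017,0],0,0.7],[[0,0,0],0,0.7]]'
```

```text
time_s: 10.32
position: [0.6052, 0.052, 0.1304]
tool_rot: [[0.259, 0.0, 0.966], [-0.966, 0.0, 0.259], [0.0, -1.0, 0.0]]
ft_force: [0.5, -0.4, 0.2]
grip_width: 0.06
time_s: 10.48
position: [0.6033, 0.0515, 0.1304]
tool_rot: [[0.259, 0.0, 0.966], [-0.966, -0.0, 0.259], [0.0, -1.0, 0.0]]
ft_force: [1.4, 0.1, -0.1]
grip_width: 0.0597
```

```bash
python3 -m pendant '[[[-0.064,-0.017,0],0,0.7],[[-0.032,-0.008,0],0,0.7],[[0,0,0],0,0.7]]'
python3 -m pendant '[[[-0.064,-0.017,0],0,0.7],[[0,0,0],0,0.7]]'
python3 -m pendant '[[[-0.064,-0.017,0],0,0.7],[[0,0,0],0,0.7]]'
```

```text
time_s: 10.73
position: [0.6004, 0.0507, 0.1303]
tool_rot: [[0.259, -0.0, 0.966], [-0.966, 0.0, 0.259], [-0.0, -1.0, -0.0]]
ft_force: [0.2, -0.2, -0.1]
grip_width: 0.0598
time_s: 10.9
position: [0.5984, 0.0502, 0.1302]
tool_rot: [[0.259, -0.0, 0.966], [-0.966, -0.0, 0.259], [0.0, -1.0, -0.0]]
ft_force: [-0.4, -0.1, 0.6]
grip_width: 0.0597
time_s: 11.07
position: [0.5965, 0.0497, 0.1302]
tool_rot: [[0.259, -0.0, 0.966], [-0.966, 0.0, 0.259], [-0.0, -1.0, -0.0]]
ft_force: [-0.1, -0.5, -0.2]
grip_width: 0.0598
```

```bash
python3 -m pendant '[[[-0.064,-0.017,0],0,0.7],[[0,0,0],0,0.7]]'
python3 -m pendant '[[[-0.05,-0.013,0],0,0.7],[[0,0,0],0,0.7]]'
python3 - <<'E'
from h import *
im,d=snap('scene','s7');b=cv2.resize(im[190:310,300:460,::-1],None,fx=4.5,fy=4.5,interpolation=cv2.INTER_CUBIC);cv2.imwrite('pics/s7c.png',b)
E
```

```text
time_s: 11.23
position: [0.5952, 0.0493, 0.1305]
tool_rot: [[0.259, 0.002, 0.966], [-0.966, 0.0, 0.259], [0.0, -1.0, 0.002]]
ft_force: [2.9, -0.0, 0.9]
grip_width: 0.0599
time_s: 11.4
position: [0.5948, 0.0491, 0.1311]
tool_rot: [[0.259, 0.005, 0.966], [-0.966, 0.001, 0.259], [0.001, -1.0, 0.005]]
ft_force: [5.9, 2.7, 0.8]
grip_width: 0.0598
```

View pics/s7c.png

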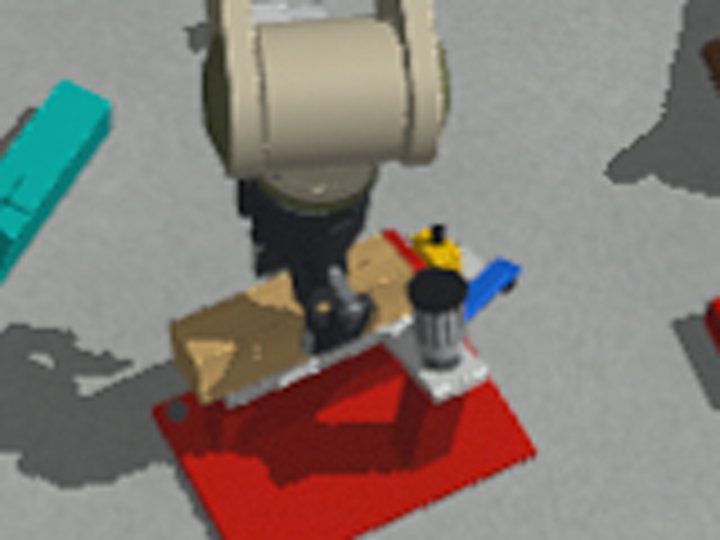

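```bash
python3 -m pendant '[[[0.13,0.035,0],0,0.75],[[0.13,0.035,0],0,0.85],[[0,0,0.3],0,0.85],[[0,0,0.6],0,0.85],[[0,0,0.7],0,0.85],[[0,0,0.7],0,0.85],[[0,0,0.7],0,0.5],[[0.1,-0.5,0],0,0],[[0.26,-0.77,0],0,0],[[0.26,-0.77,0],0,0],[[0.26,-0.77,0],0,0],[[0.2,-0.77,0],0,0]]'
python3 - <<'E'
from h import *
snap('scene','s8');im,d=snap('top','t8');b=cv2.resize(im[140:240,225:345,::-1],None,fx=6,fy=6,interpolation=cv2.INTER_CUBIC);cv2.imwrite('pics/t8c.png',b)
im=cv2.imread('pics/s8.png');b=cv2.resize(im[220:310,320:440],None,fx=6,fy=6,interpolation=cv2.INTER_CUBIC);cv2.imwrite('pics/s8c.png',b)
E
```

```text
time_s: 12.45
position: [0.6335, -0.058, 0.2199]
tool_rot: [[0.259, -0.001, 0.966], [-0.966, 0.0, 0.259], [-0.0, -1.0, -0.001]]
ft_force: [0.0, 0.6, -0.7]
grip_width: 0.0006
```

View pics/s8c.png

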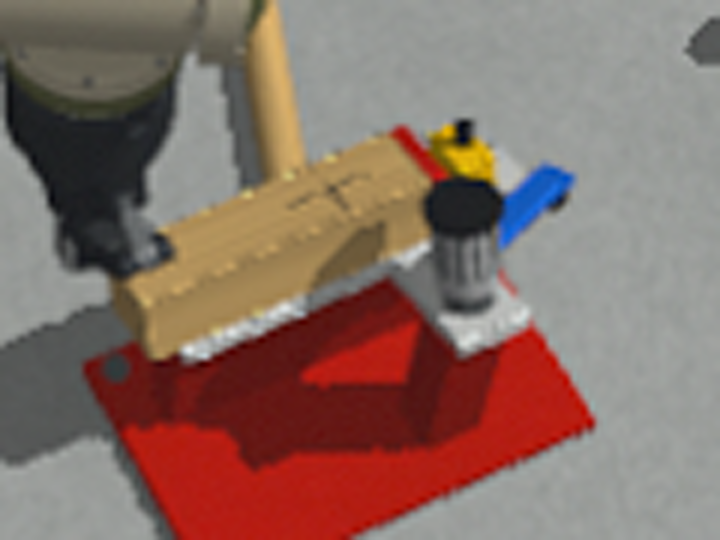

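View pics/t8c.png

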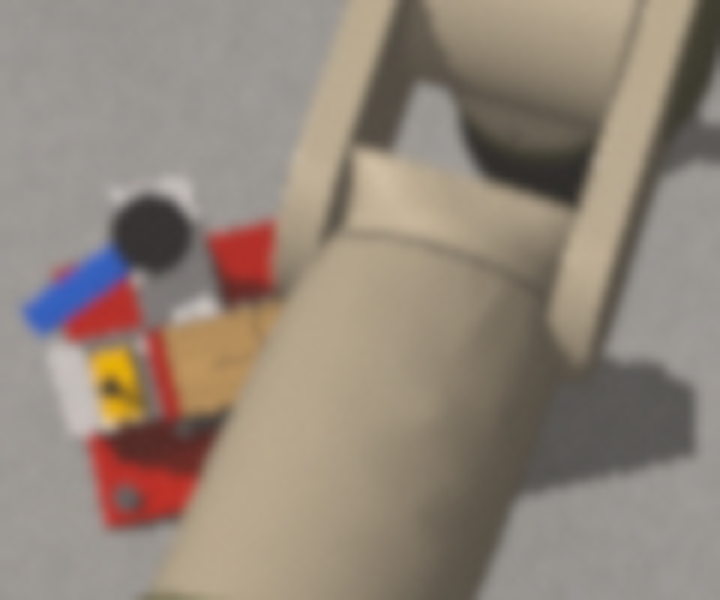

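```bash
python3 -m pendant '[[[0,0,-0.5],0,0],[[0,0,-0.6],0,0],[[0,0,-0.6],0,0],[[0,0,-0.6],0,0],[[0,0,-0.6],0,0],[[0,0,-0.27],0,0],[[0,0,0],0,0]]'
python3 -m pendant '[[[-0.06,0.22,0],0,0],[[-0.06,0.22,0],0,0],[[0,0,0],0,0]]'
```

```text
time_s: 13.13
position: [0.6324, -0.0559, 0.1232]
tool_rot: [[0.259, -0.004, 0.966], [-0.966, 0.001, 0.259], [-0.002, -1.0, -0.004]]
ft_force: [0.7, -0.2, 0.1]
grip_width: -0.0
time_s: 13.38
position: [0.6299, -0.0417, 0.1264]
tool_rot: [[0.26, 0.002, 0.966], [-0.966, -0.0, 0.26], [0.0, -1.0, 0.002]]
ft_force: [-0.4, -1.1, -0.2]
grip_width: -0.0
```

```bash
python3 -m pendant '[[[-0.017,0.064,0],0,0],[[-0.017,0.064,0],0,0],[[0,0,0],0,0]]'
python3 -m pendant '[[[-0.017,0.064,0],0,0],[[-0.017,0.064,0],0,0],[[0,0,0],0,0]]'
python3 -m pendant '[[[-0.009,0.032,0],0,0],[[-0.009,0.032,0],0,0],[[0,0,0],0,0]]'
```

```text
time_s: 13.63
position: [0.629, -0.0391, 0.1256]
tool_rot: [[0.259, 0.001, 0.966], [-0.966, -0.0, 0.259], [0.0, -1.0, 0.001]]
ft_force: [0.6, 0.8, 0.2]
grip_width: -0.0001
time_s: 13.88
position: [0.628, -0.0357, 0.1254]
tool_rot: [[0.259, 0.001, 0.966], [-0.966, -0.001, 0.259], [0.001, -1.0, 0.001]]
ft_force: [-0.2, -2.5, 1.6]
grip_width: -0.0002
time_s: 14.13
position: [0.6276, -0.0338, 0.1254]
tool_rot: [[0.259, 0.001, 0.966], [-0.966, -0.0, 0.259], [0.001, -1.0, 0.001]]
ft_force: [1.2, -2.8, 1.6]
grip_width: 0.0001
```

```bash
python3 -m pendant '[[[-0.009,0.032,0],0,0],[[-0.009,0.032,0],0,0],[[0,0,0],0,0]]'
python3 -m pendant '[[[-0.009,0.032,0],0,0],[[0,0,0],0,0]]'
python3 -m pendant '[[[-0.009,0.032,0],0,0],[[0,0,0],0,0]]'
```

```text
time_s: 14.38
position: [0.627, -0.0317, 0.1254]
tool_rot: [[0.259, 0.001, 0.966], [-0.966, -0.0, 0.259], [0.0, -1.0, 0.001]]
ft_force: [2.2, -3.5, 2.1]
grip_width: -0.0005
time_s: 14.55
position: [0.6267, -0.0307, 0.1253]
tool_rot: [[0.259, 0.001, 0.966], [-0.966, -0.0, 0.259], [0.0, -1.0, 0.001]]
ft_force: [2.8, -4.0, 3.7]
grip_width: 0.0005
time_s: 14.72
position: [0.6264, -0.0298, 0.1252]
tool_rot: [[0.259, 0.001, 0.966], [-0.966, -0.0, 0.259], [0.0, -1.0, 0.0]]
ft_force: [3.5, -4.4, 2.7]
grip_width: -0.0002
```

```bash
python3 -m pendant '[[[-0.009,0.032,0],0,0],[[0,0,0],0,0]]'
python3 -m pendant '[[[-0.009,0.032,0],0,0],[[0,0,0],0,0]]'
python3 -m pendant '[[[-0.009,0.032,0],0,0],[[0,0,0],0,0]]'
python3 - <<'E'
from h import *
im,d=snap('scene','s9');b=cv2.resize(im[220:310,320:440,::-1],None,fx=6,fy=6,interpolation=cv2.INTER_CUBIC);cv2.imwrite('pics/s9c.png',b)
E
```

```text
time_s: 14.88
position: [0.6264, -0.0297, 0.1252]
tool_rot: [[0.259, 0.001, 0.966], [-0.966, -0.002, 0.259], [0.002, -1.0, 0.001]]
ft_force: [3.4, -7.2, 2.5]
grip_width: 0.0003
time_s: 15.05
position: [0.6264, -0.0297, 0.1253]
tool_rot: [[0.258, 0.002, 0.966], [-0.966, -0.003, 0.258], [0.004, -1.0, 0.001]]
ft_force: [4.5, -12.0, 1.6]
grip_width: 0.0002
time_s: 15.22
position: [0.6264, -0.0297, 0.1253]
tool_rot: [[0.258, 0.002, 0.966], [-0.966, -0.005, 0.258], [0.005, -1.0, 0.001]]
ft_force: [5.5, -16.4, 1.8]
grip_width: -0.0
```

View pics/s9c.png

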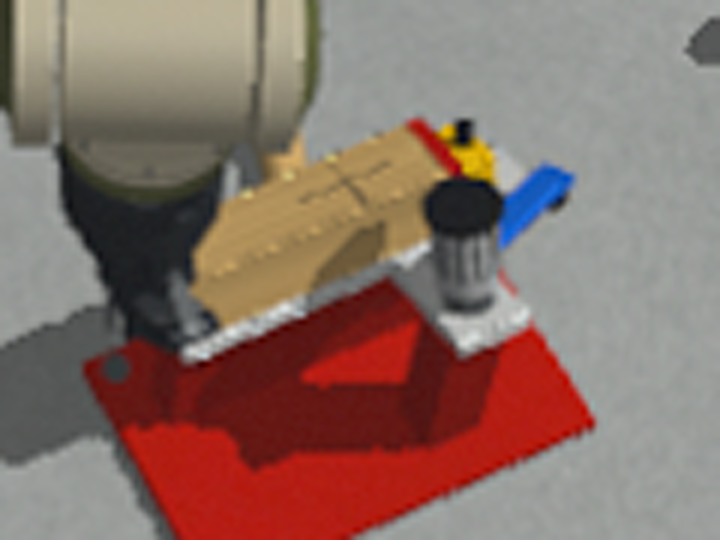

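```bash
python3 -m pendant '[[[-0.009,0.032,0],0,0],[[-0.009,0.032,0],0,0],[[0,0,0],0,0]]'
python3 -m pendant '[[[0.009,-0.032,0],0,0],[[0.02,-0.1,0],0,0],[[0.1,-0.4,0],0,0],[[0.1,-0.4,0],0,0],[[0,0,0.5],0,0],[[0,0,0.8],0,0],[[0,0,0.8],0,0],[[0,0,0.8],0,0],[[0,0,0.3],0,0]]'
python3 - <<'E'
from h import *
im,d=snap('scene','s10');b=cv2.resize(im[220:310,320:440,::-1],None,fx=6,fy=6,interpolation=cv2.INTER_CUBIC);cv2.imwrite('pics/s10c.png',b)
E
```

```text
time_s: 15.52
position: [0.6265, -0.0296, 0.1258]
tool_rot: [[0.257, 0.004, 0.966], [-0.966, -0.008, 0.257], [0.009, -1.0, 0.002]]
ft_force: [6.9, -23.4, 2.1]
grip_width: 0.0
time_s: 16.27
position: [0.6324, -0.0536, 0.2241]
tool_rot: [[0.259, 0.004, 0.966], [-0.966, -0.001, 0.259], [0.001, -1.0, 0.003]]
ft_force: [0.4, 0.2, 0.6]
grip_width: 0.0003
```

View pics/s10c.png

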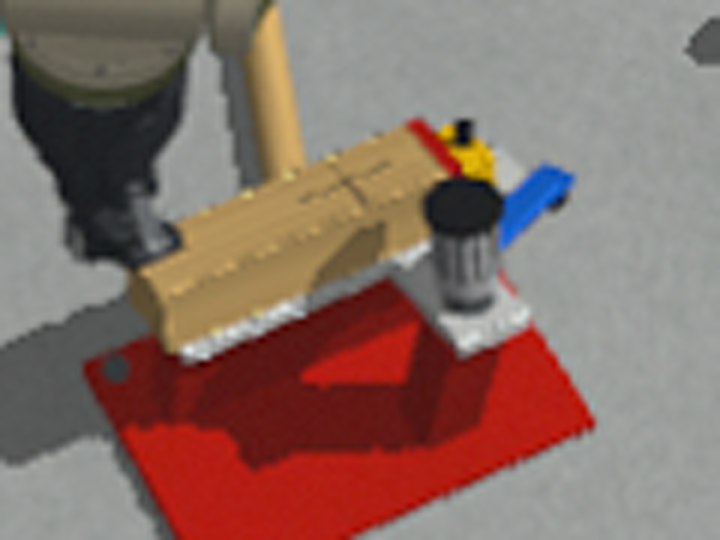

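```bash
cat > ov.py <<'E'
from fit import *
import sys
p=[.58845,.05572,.26303]
def ov(src,cam,x0,x1,y0,y1,f,out,yc):
    im=cv2.imread(f'pics/{src}.png');b=cv2.resize(im[y0:y1,x0:x1],None,fx=f,fy=f,interpolation=cv2.INTER_CUBIC)
    g=lambda X:(((pix(cam,shelf(p,X))-[x0,y0]+.5)*f-.5)*16).astype(np.int32).reshape(-1,1,2)
    cv2.polylines(b,[g([(0,yc-85,40),(44,yc-85,40),(44,yc+85,40),(0,yc+85,40)])],True,(255,0,255),1,cv2.LINE_AA,4)
    cv2.polylines(b,[g([(44,yc-85,40),(44,yc-85,0),(44,yc+85,0)])],False,(255,0,255),1,cv2.LINE_AA,4)
    cv2.imwrite(f'pics/{out}.png',b)
E
python3 - <<'E'
from ov import *
ov('s10','scene',335,415,225,285,10,'ov10',3.7)
E
```

```text
(no output)
```

View pics/ov10.png

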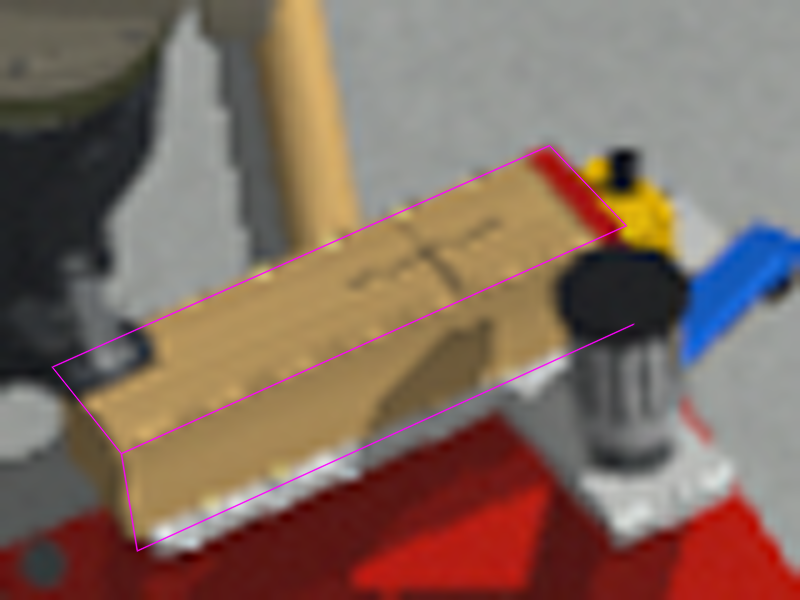

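The overlay shows the batten flat and against the stop. However, its right (red) end looks about 2 mm upslope of the ledge line, so I'll push it downslope again nearer that end.

```bash
python3 -m pendant '[[[0.04,0.4,0],0,0],[[0.04,0.85,0],0,0],[[0.04,0.85,0],0,0],[[0.04,0.85,0],0,0],[[0.04,0.85,0],0,0],[[0.04,0.85,0],0,0],[[0,0.3,0],0,0],[[0,0,-0.5],0,0],[[0,0,-0.8],0,0],[[0,0,-0.8],0,0],[[0,0,-0.5],0,0],[[0,0,0],0,0]]'
python3 - <<'E'
from h import *
im,d=snap('scene','s11');b=cv2.resize(im[220:310,320:440,::-1],None,fx=6,fy=6,interpolation=cv2.INTER_CUBIC);cv2.imwrite('pics/s11c.png',b)
E
```

```text
time_s: 17.32
position: [0.637, 0.0952, 0.1381]
tool_rot: [[0.259, -0.009, 0.966], [-0.966, -0.0, 0.259], [-0.002, -1.0, -0.008]]
ft_force: [-0.8, -1.2, -0.3]
grip_width: 0.0001
```

View pics/s11c.png

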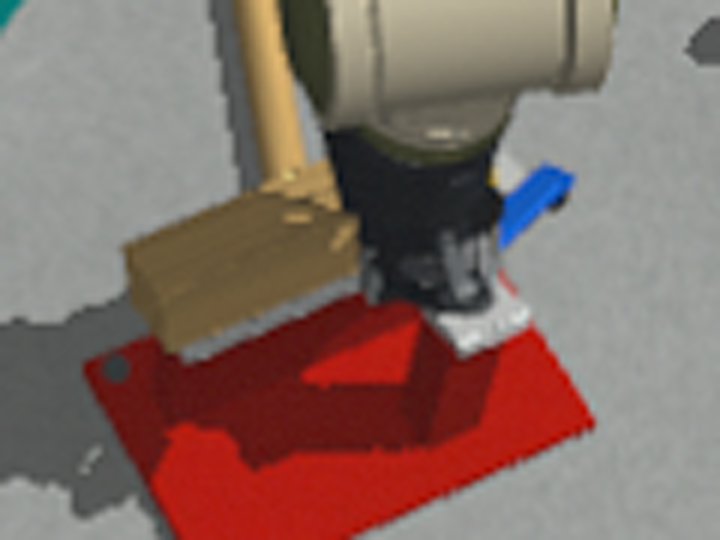

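```bash
python3 -m pendant '[[[-0.1,-0.026,0],0,0],[[-0.1,-0.026,0],0,0],[[0,0,0],0,0]]'
python3 -m pendant '[[[-0.064,-0.017,0],0,0],[[0,0,0],0,0]]'
python3 -m pendant '[[[-0.064,-0.017,0],0,0],[[0,0,0],0,0]]'
```

```text
time_s: 17.62
position: [0.6327, 0.094, 0.1442]
tool_rot: [[0.259, 0.001, 0.966], [-0.966, 0.0, 0.259], [0.0, -1.0, 0.001]]
ft_force: [0.5, 0.5, 0.4]
grip_width: -0.0001
time_s: 17.78
position: [0.6309, 0.0935, 0.1437]
tool_rot: [[0.259, 0.001, 0.966], [-0.966, 0.0, 0.259], [0.0, -1.0, 0.001]]
ft_force: [-0.5, -0.4, 0.1]
grip_width: 0.0
time_s: 17.95
position: [0.6289, 0.0929, 0.1433]
tool_rot: [[0.259, 0.0, 0.966], [-0.966, 0.0, 0.259], [0.0, -1.0, 0.0]]
ft_force: [0.3, -1.1, 0.0]
grip_width: -0.0001
```

```bash
python3 -m pendant '[[[-0.064,-0.017,0],0,0],[[0,0,0],0,0]]'
python3 -m pendant '[[[-0.048,-0.013,0],0,0],[[0,0,0],0,0]]'
python3 -m pendant '[[[-0.048,-0.013,0],0,0],[[0,0,0],0,0]]'
```

```text
time_s: 18.12
position: [0.627, 0.0924, 0.1431]
tool_rot: [[0.259, -0.0, 0.966], [-0.966, -0.0, 0.259], [-0.0, -1.0, -0.0]]
ft_force: [-0.4, -0.2, 0.5]
grip_width: -0.0001
time_s: 18.28
position: [0.6255, 0.092, 0.1431]
tool_rot: [[0.259, -0.0, 0.966], [-0.966, 0.0, 0.259], [-0.0, -1.0, -0.0]]
ft_force: [0.0, -0.7, -1.0]
grip_width: -0.0
time_s: 18.45
position: [0.6241, 0.0916, 0.1431]
tool_rot: [[0.259, -0.0, 0.966], [-0.966, 0.0, 0.259], [-0.0, -1.0, -0.0]]
ft_force: [-0.3, 0.4, -0.3]
grip_width: 0.0002
```

```bash
python3 -m pendant '[[[-0.048,-0.013,0],0,0],[[0,0,0],0,0]]'
python3 -m pendant '[[[-0.048,-0.013,0],0,0],[[0,0,0],0,0]]'
python3 -m pendant '[[[-0.048,-0.013,0],0,0],[[0,0,0],0,0]]'
```

```text
time_s: 18.62
position: [0.6227, 0.0912, 0.1431]
tool_rot: [[0.259, -0.0, 0.966], [-0.966, -0.0, 0.259], [-0.0, -1.0, -0.0]]
ft_force: [-0.1, -0.7, -0.7]
grip_width: 0.0001
time_s: 18.78
position: [0.622, 0.091, 0.1436]
tool_rot: [[0.259, 0.002, 0.966], [-0.966, 0.0, 0.259], [0.0, -1.0, 0.002]]
ft_force: [3.1, 1.0, 1.1]
grip_width: -0.0002
time_s: 18.95
position: [0.6213, 0.0909, 0.1443]
tool_rot: [[0.259, 0.005, 0.966], [-0.966, 0.001, 0.259], [0.001, -1.0, 0.005]]
ft_force: [5.4, 2.9, 3.7]
grip_width: -0.0
```

```bash
python3 -m pendant '[[[-0.048,-0.013,0],0,0],[[0,0,0],0,0]]'
python3 -m pendant '[[[-0.048,-0.013,0],0,0],[[0,0,0],0,0]]'
python3 -m pendant '[[[0.06,0.016,0],0,0],[[0.3,0.08,0],0,0],[[0.3,0.08,0.3],0,0],[[0,0,0.8],0,0],[[0,0,0.8],0,0],[[0,0,0.8],0,0],[[0,0,0],0,0]]'
python3 - <<'E'
from ov import *
snap('scene','s12');snap('top','t12')
ov('s12','scene',335,415,225,285,10,'ov12',3.7)
E
```

```text
time_s: 19.12
position: [0.6207, 0.0907, 0.145]
tool_rot: [[0.259, 0.008, 0.966], [-0.966, 0.001, 0.259], [0.001, -1.0, 0.008]]
ft_force: [9.8, 3.8, 5.8]
grip_width: -0.0004
time_s: 19.28
position: [0.62, 0.0905, 0.1457]
tool_rot: [[0.259, 0.01, 0.966], [-0.966, 0.002, 0.259], [0.001, -1.0, 0.01]]
ft_force: [10.6, 5.7, 8.5]
grip_width: -0.0003
time_s: 19.87
position: [0.6381, 0.0949, 0.2291]
tool_rot: [[0.259, 0.008, 0.966], [-0.966, -0.001, 0.259], [0.002, -1.0, 0.007]]
ft_force: [-0.0, -0.7, 1.3]
grip_width: -0.0001
```

View pics/ov12.png

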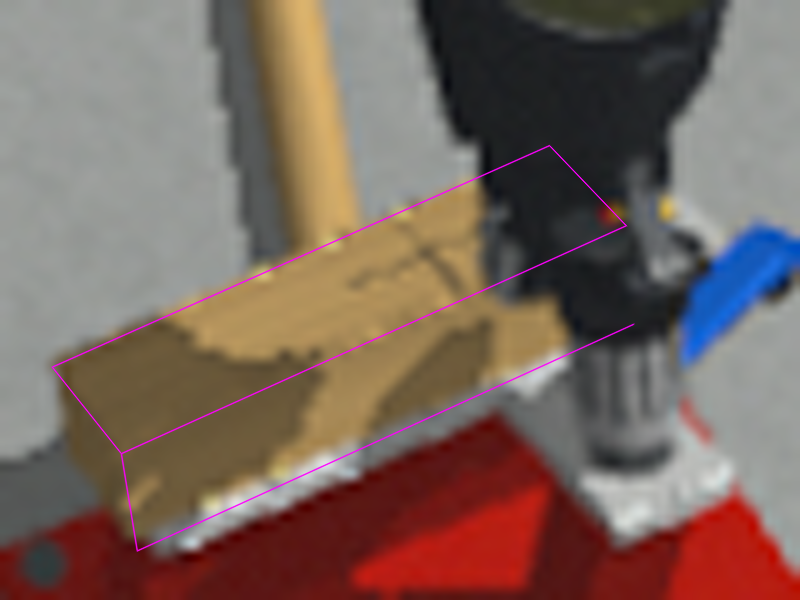

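```bash
python3 -m pendant '[[[-0.01,0.12,0],1,1],[[-0.01,0.12,0],1,1],[[-0.01,0.12,0],1,1],[[-0.01,0.12,0],1,1],[[-0.01,0.12,0],1,1],[[-0.01,0.12,0],1,1],[[-0.01,0.12,0],1,1],[[-0.01,0.12,0],1,1],[[-0.01,0.12,0],1,1],[[-0.01,0.12,0],1,1],[[0,0,0],0,1]]'
python3 - <<'E'
from h import *
im,d=snap('scene','s13');b=cv2.resize(im[200:310,320:440,::-1],None,fx=6,fy=5.4,interpolation=cv2.INTER_CUBIC);cv2.imwrite('pics/s13c.png',b)
E
```

```text
time_s: 20.88
position: [0.6332, 0.1315, 0.2224]
tool_rot: [[0.908, -0.003, 0.419], [-0.419, -0.0, 0.908], [-0.003, -1.0, -0.001]]
ft_force: [-0.8, 0.1, 0.3]
grip_width: 0.0851
```

View pics/s13c.png

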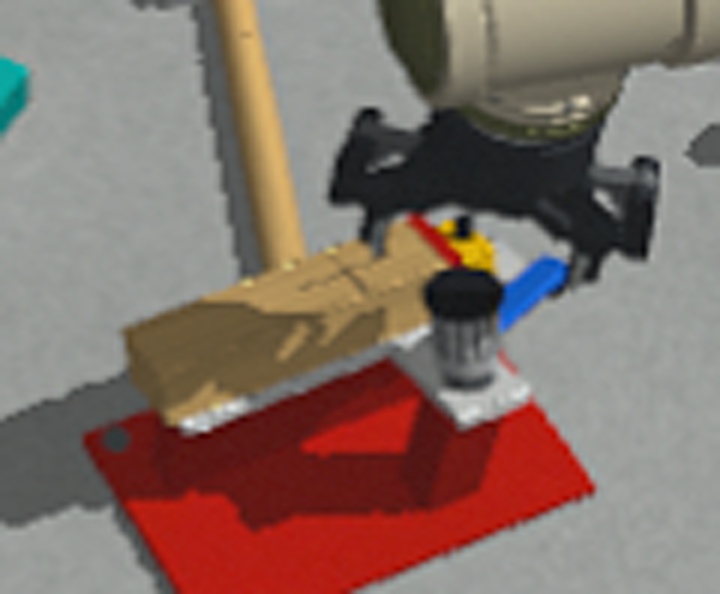

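```bash
python3 -m pendant '[[[0.05,-0.04,-0.3],0,1],[[0,0,-0.5],0,1],[[0,0,-0.5],0,1],[[0,0,-0.4],0,1],[[0,0,0],0,1],[[0,0,0],0,1]]'
python3 - <<'E'
from h import *
im,d=snap('scene','s14');b=cv2.resize(im[200:310,320:440,::-1],None,fx=6,fy=5.4,interpolation=cv2.INTER_CUBIC);cv2.imwrite('pics/s14c.png',b)
E
```

```text
time_s: 21.43
position: [0.6351, 0.1295, 0.1721]
tool_rot: [[0.906, -0.002, 0.424], [-0.424, -0.0, 0.906], [-0.002, -1.0, -0.001]]
ft_force: [0.6, 0.3, -0.0]
grip_width: 0.0854
```

View pics/s14c.png

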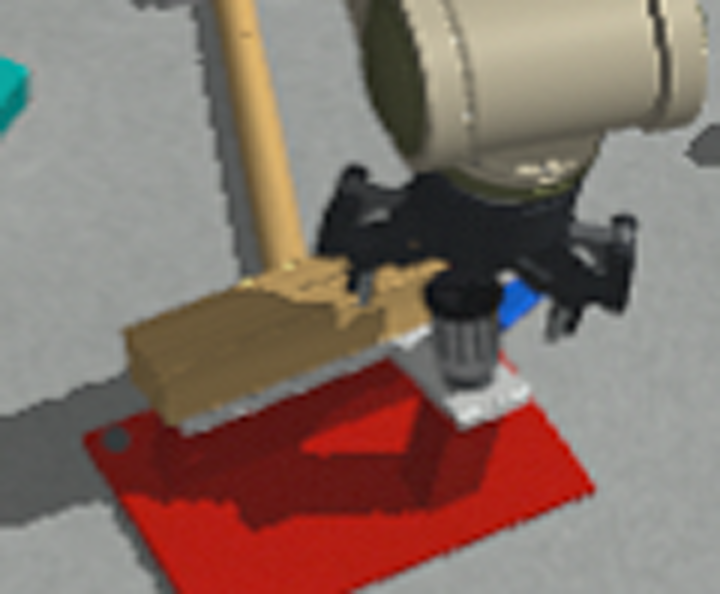

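```bash
python3 -m pendant '[[[0,0,0],0,0],[[0,0,0],0,0],[[0,0,0],0,0],[[0,0,0],0,0],[[0,0,0],0,0],[[0,0,0],0,0],[[0,0,0],0,0]]' 60
python3 - <<'E'
from h import *
o=env.observe();print(o['wrist_torque'])
im,d=snap('scene','s15');b=cv2.resize(im[200:310,320:440,::-1],None,fx=6,fy=5.4,interpolation=cv2.INTER_CUBIC);cv2.imwrite('pics/s15c.png',b)
E
```

```text
time_s: 22.07
position: [0.6356, 0.1301, 0.1742]
tool_rot: [[0.906, 0.002, 0.422], [-0.422, 0.001, 0.906], [0.001, -1.0, 0.001]]
ft_force: [-2.1, 1.3, 6.1]
grip_width: 0.037
[0.42181796 0.16593067 0.12562695]
```

View pics/s15c.png

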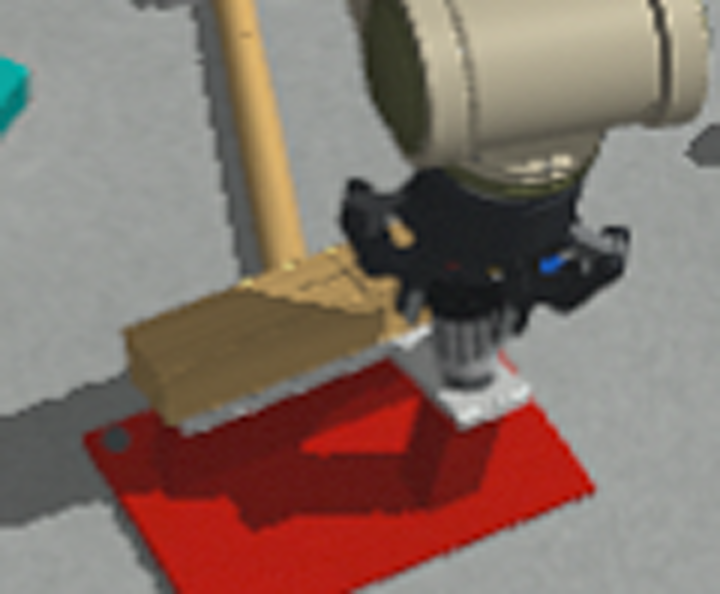

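```bash
python3 -m pendant '[[[-0.055,-0.015,0.157],0,0],[[-0.055,-0.015,0.157],0,0],[[-0.055,-0.015,0.157],0,0],[[-0.055,-0.015,0.157],0,0],[[0,0,0],0,0]]'
python3 - <<'E'
from h import *
im,d=snap('scene','s16');b=cv2.resize(im[200:310,320:440,::-1],None,fx=6,fy=5.4,interpolation=cv2.INTER_CUBIC);cv2.imwrite('pics/s16c.png',b)
E
```

```text
time_s: 22.53
position: [0.6292, 0.1284, 0.192]
tool_rot: [[0.906, 0.001, 0.422], [-0.422, 0.001, 0.906], [0.001, -1.0, 0.001]]
ft_force: [5.3, 3.8, -6.7]
grip_width: 0.0371
```

View pics/s16c.png

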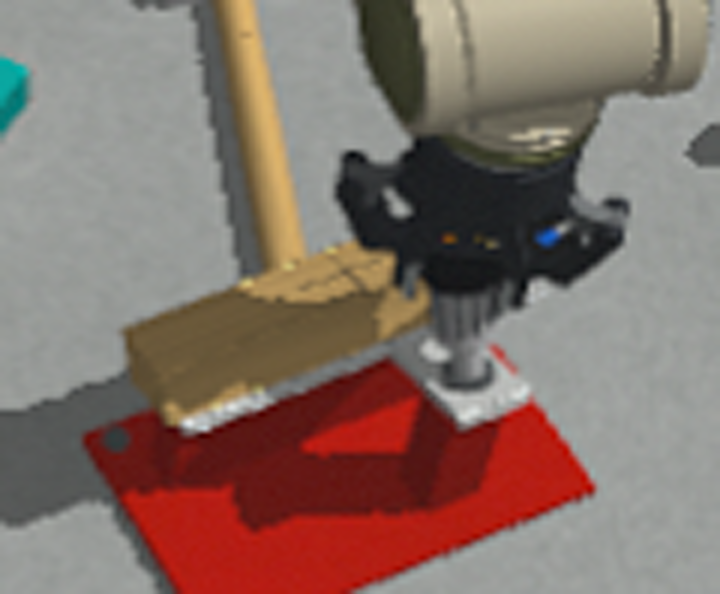

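```bash
python3 -m pendant '[[[-0.058,-0.016,0.165],0,0],[[-0.058,-0.016,0.165],0,0],[[-0.058,-0.016,0.165],0,0],[[-0.058,-0.016,0.165],0,0],[[0,0,0],0,0],[[0,0,0],0,0]]'
python3 - <<'E'
from h import *
im,d=snap('scene','s17');b=cv2.resize(im[200:310,320:440,::-1],None,fx=6,fy=5.4,interpolation=cv2.INTER_CUBIC);cv2.imwrite('pics/s17c.png',b)
E
```

```text
time_s: 23.08
position: [0.6224, 0.1267, 0.2108]
tool_rot: [[0.907, 0.001, 0.422], [-0.422, 0.001, 0.907], [0.0, -1.0, 0.002]]
ft_force: [8.4, 3.9, -8.9]
grip_width: 0.0374
```

View pics/s17c.png

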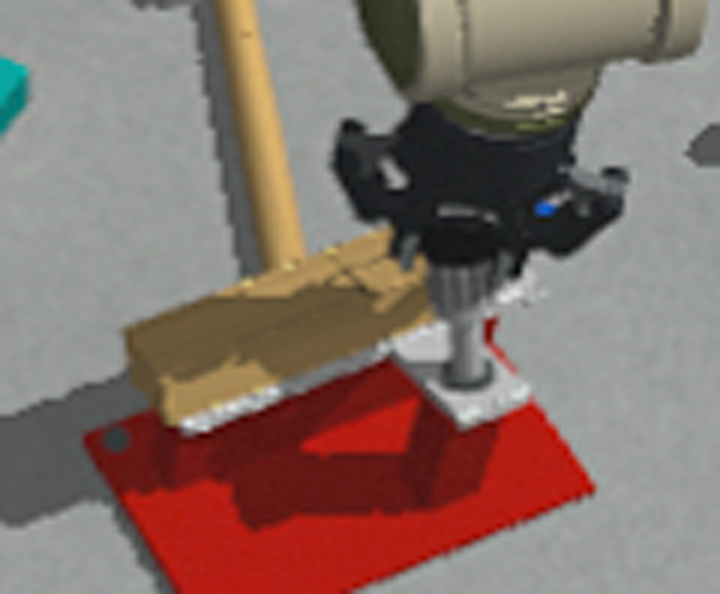

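```bash
python3 -m pendant '[[[0,0,0],0.6,0],[[0,0,0],0.8,0],[[0,0,0],0.8,0],[[0,0,0],0.8,0],[[0,0,0],0.8,0],[[0,0,0],0.8,0],[[0,0,0],0.8,0],[[0,0,0],0.6,0],[[0,0,0],0,0]]'
python3 - <<'E'
from h import *
snap('top','t18')
im,d=snap('scene','s18');b=cv2.resize(im[200:310,320:440,::-1],None,fx=6,fy=5.4,interpolation=cv2.INTER_CUBIC);cv2.imwrite('pics/s18c.png',b)
E
```

```text
time_s: 23.88
position: [0.6225, 0.124, 0.2101]
tool_rot: [[0.996, -0.0, -0.088], [0.088, -0.005, 0.996], [-0.001, -1.0, -0.005]]
ft_force: [6.9, -3.3, -10.6]
grip_width: 0.0371
```

View pics/s18c.png

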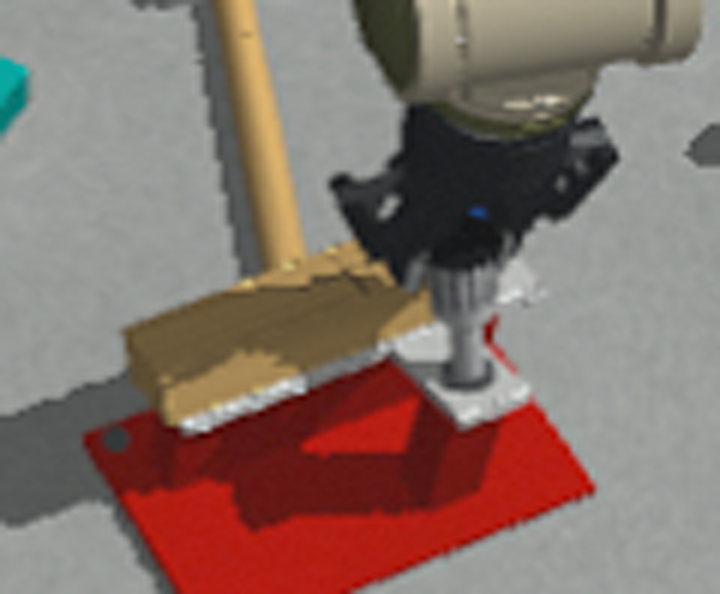

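View pics/t18.png

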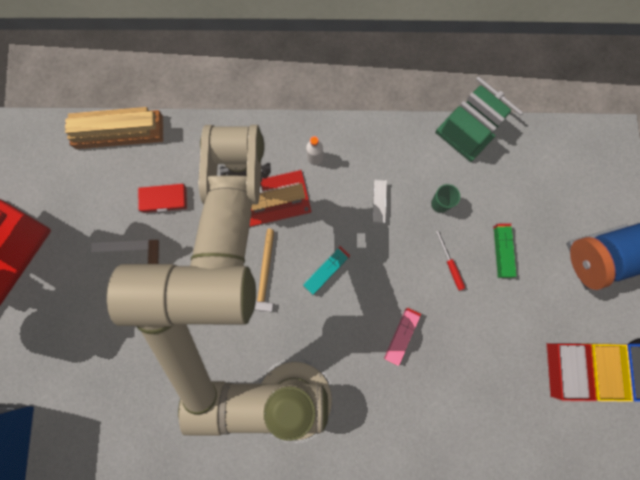

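```bash
python3 -m pendant '[[[0,0,0],0.7,0],[[0,0,0],0.8,0],[[0,0,0],0.8,0],[[0,0,0],0.8,0],[[0,0,0],0.8,0],[[0,0,0],0.8,0],[[0,0,0],0.8,0],[[0,0,0],0.8,0],[[0,0,0],0.8,0],[[0,0,0],0.8,0],[[0,0,0],0,0]]'
python3 - <<'E'
from h import *
im,d=snap('scene','s19');b=cv2.resize(im[200:310,320:440,::-1],None,fx=6,fy=5.4,interpolation=cv2.INTER_CUBIC);cv2.imwrite('pics/s19c.png',b)
E
```

```text
time_s: 24.9
position: [0.6218, 0.1256, 0.2102]
tool_rot: [[0.712, -0.002, -0.702], [0.702, -0.001, 0.712], [-0.002, -1.0, 0.001]]
ft_force: [2.9, -0.3, -10.3]
grip_width: 0.0369
```

View pics/s19c.png

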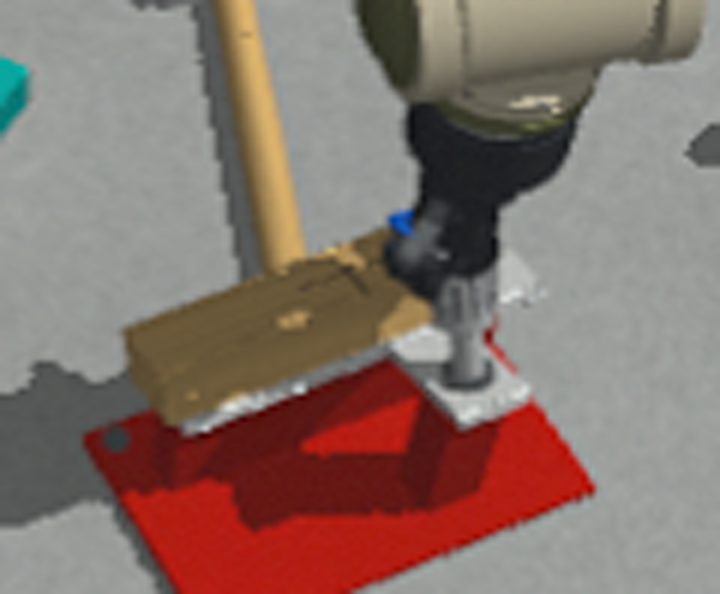

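Run:
```python
from ov import *
for L in(36,39):
 for th in(70,80,85,90,95,100):
  t=np.radians(th);u=np.array([-np.sin(t),np.cos(t),0]);v=np.array([np.cos(t),np.sin(t),0])
  P=[np.array([90,60,29+L])+u*r+v*w for r in(77,) for w in(-9,9)]
  g=(pix('scene',shelf(p,P))-[320,200]+.5)*[6,5.4];print(L,th,g.round(0).tolist())
print(env.observe()['q'])
```

```text
36 70 [[413.0, 201.0], [449.0, 196.0]]
36 80 [[387.0, 209.0], [422.0, 200.0]]
36 85 [[376.0, 213.0], [408.0, 202.0]]
36 90 [[364.0, 219.0], [396.0, 206.0]]
36 95 [[354.0, 224.0], [383.0, 210.0]]
36 100 [[344.0, 231.0], [372.0, 215.0]]
39 70 [[412.0, 197.0], [448.0, 192.0]]
39 80 [[387.0, 205.0], [421.0, 195.0]]
39 85 [[375.0, 209.0], [408.0, 198.0]]
39 90 [[364.0, 215.0], [395.0, 202.0]]
39 95 [[353.0, 220.0], [383.0, 206.0]]
39 100 [[343.0, 227.0], [371.0, 211.0]]
[ 7.74113725e-01  3.12932410e+01  6.17162944e+01 -4.68284008e-02
  8.71074846e+01 -1.33645947e+02]
```

```bash
python3 -m pendant '[[[0,0,0],0.7,0],[[0,0,0],0.8,0],[[0,0,0],0.7,0],[[0,0,0],0,0],[[0,0,0],0,0]]'
python3 - <<'E'
from h import *
im,d=snap('scene','s20');b=cv2.resize(im[220:280,360:440,::-1],None,fx=10,fy=10,interpolation=cv2.INTER_CUBIC);cv2.imwrite('pics/s20c.png',b)
E
```

```text
time_s: 25.37
position: [0.6222, 0.1249, 0.211]
tool_rot: [[0.569, -0.0, -0.822], [0.822, -0.002, 0.569], [-0.002, -1.0, -0.001]]
ft_force: [5.4, -3.0, -10.1]
grip_width: 0.0363
```

View pics/s20c.png

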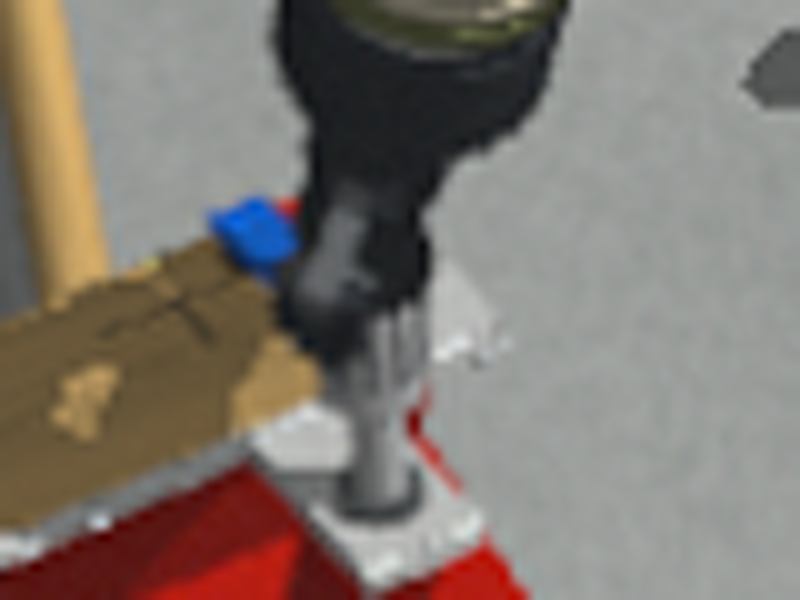

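```bash
python3 -m pendant '[[[0,0,0],0.3,0],[[0.022,0.006,-0.063],0,0],[[0.022,0.006,-0.063],0,0],[[0.022,0.006,-0.063],0,0],[[0,0,0],0,0]]'
python3 -m pendant '[[[0.022,0.006,-0.063],0,0],[[0.022,0.006,-0.063],0,0],[[0,0,0],0,0]]'
python3 -m pendant '[[[0.022,0.006,-0.063],0,0],[[0,0,0],0,0]]'
python3 - <<'E'
from h import *
im,d=snap('scene','s21');b=cv2.resize(im[220:280,360:440,::-1],None,fx=10,fy=10,interpolation=cv2.INTER_CUBIC);cv2.imwrite('pics/s21c.png',b)
E
```

```text
time_s: 25.83
position: [0.6245, 0.1253, 0.2053]
tool_rot: [[0.548, 0.001, -0.837], [0.837, -0.003, 0.548], [-0.002, -1.0, -0.002]]
ft_force: [5.6, -3.3, -9.0]
grip_width: 0.0361
time_s: 26.08
position: [0.6259, 0.1263, 0.2041]
tool_rot: [[0.546, 0.004, -0.838], [0.838, -0.002, 0.546], [0.001, -1.0, -0.004]]
ft_force: [1.5, -3.5, 4.4]
grip_width: 0.0363
time_s: 26.25
position: [0.6267, 0.1267, 0.2035]
tool_rot: [[0.546, 0.005, -0.838], [0.838, -0.001, 0.546], [0.002, -1.0, -0.005]]
ft_force: [-0.3, -3.3, 12.1]
grip_width: 0.0366
```

View pics/s21c.png

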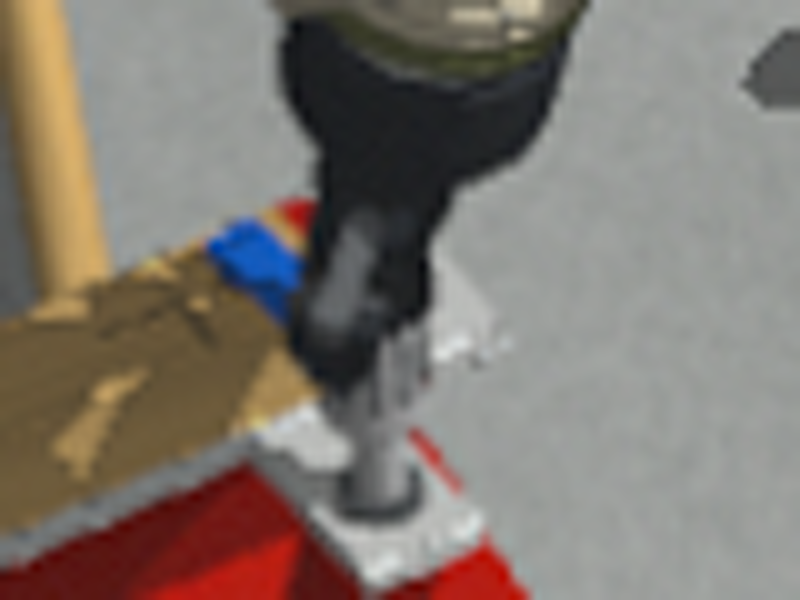

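```bash
python3 -m pendant '[[[-0.015,-0.004,0.04],0,0],[[0,0,0],0,0.5],[[0,0,0],0,0.6],[[0,0,0],0,0.8],[[0,0,0],0,1],[[0,0,0],0,1],[[0,0,0],0,1],[[0,0,0.4],0,1],[[0,0,0.8],0,1],[[0,0,0.8],0,1],[[0,0,0.8],0,1],[[0,0,0.8],0,1]]' 30
python3 -m pendant '[[[-0.5,-0.5,0.5],0,1],[[-0.8,-0.8,0],0,1],[[-0.8,-0.8,0],0,1],[[-0.8,-0.8,0],0,1],[[-0.8,-0.8,0],0,1],[[-0.8,-0.8,0],0,1],[[0,0,0],0,1]]'
python3 - <<'E'
from ov import *
snap('scene','s22');snap('top','t22')
ov('s22','scene',340,420,225,285,10,'ov22',3.7)
im=cv2.imread('pics/t22.png');cv2.imwrite('pics/t22c.png',cv2.resize(im[160:230,225:315],None,fx=8,fy=8,interpolation=cv2.INTER_CUBIC))
E
```

```text
time_s: 27.3
position: [0.6251, 0.1271, 0.3107]
tool_rot: [[0.544, -0.0, -0.839], [0.839, 0.0, 0.544], [-0.0, -1.0, 0.0]]
ft_force: [0.1, -0.3, 0.2]
grip_width: 0.0851
time_s: 27.88
position: [0.4874, -0.0105, 0.3253]
tool_rot: [[0.547, -0.0, -0.837], [0.837, -0.001, 0.547], [-0.001, -1.0, -0.0]]
ft_force: [0.3, -0.7, 0.5]
grip_width: 0.0854
```

View pics/ov22.png

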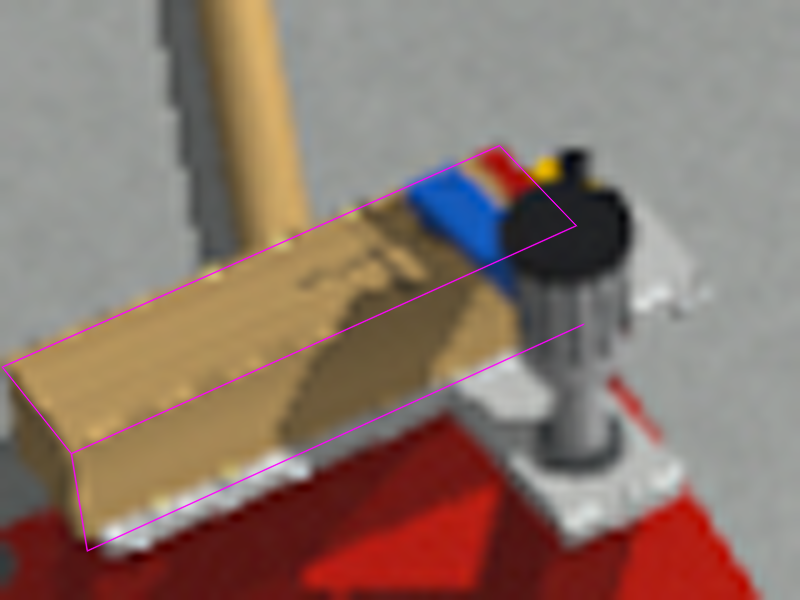

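View pics/t22c.png

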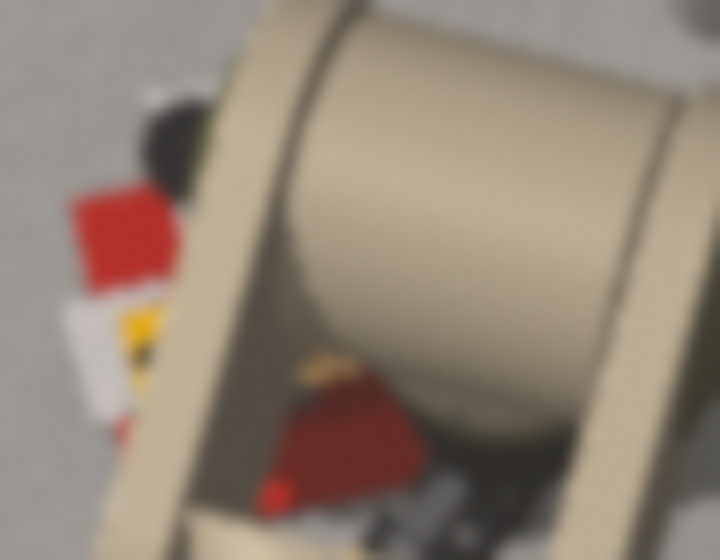

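```bash
python3 -m pendant '[[[0,-0.6,0],0,1],[[0,-1,0],0,1],[[0,-1,0],0,1],[[0,-1,0],0,1],[[0,-1,0],0,1],[[0,-1,0],0,1],[[0,-1,0],0,1],[[0,-1,0],0,1],[[0,-0.6,0],0,1],[[0,0,0],0,1]]'
python3 - <<'E'
from ov import *
im,d=snap('top','t23');s,ds=snap('scene','s23')
ov('t23','top',225,315,160,230,8,'ovt23',3.7)
ov('s23','scene',340,420,225,285,10,'ov23',3.7)
E
```

```text
time_s: 28.82
position: [0.5321, -0.155, 0.3187]
tool_rot: [[0.67, -0.022, -0.742], [0.74, -0.053, 0.67], [-0.054, -0.998, -0.019]]
ft_force: [-0.4, 0.0, 0.6]
grip_width: 0.0852
```

View pics/ovt23.png

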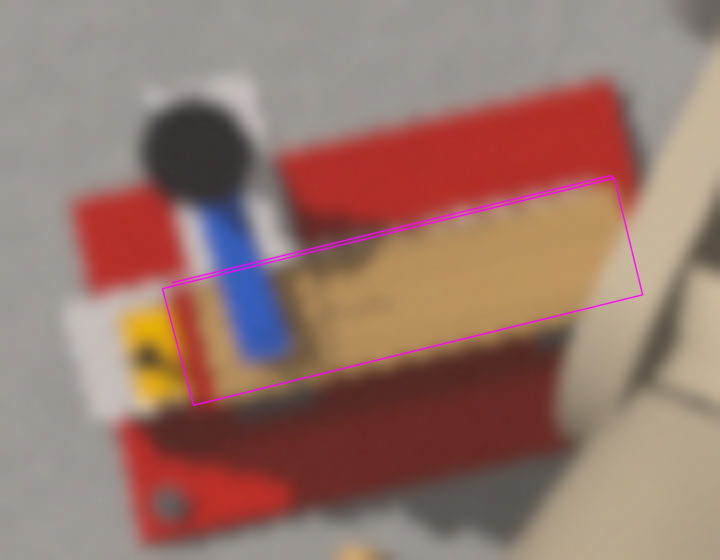

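View pics/t23.png

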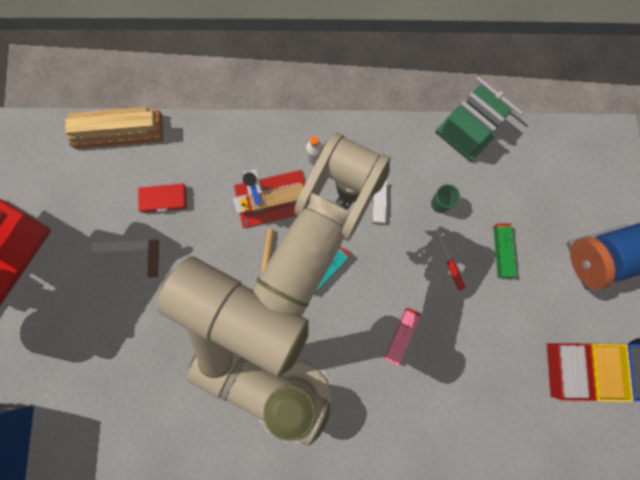

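Tool tilt shows that the last move hit the wrist's range, so I'll unwind that. I'll measure the arm angle and batten pose from this picture.

```bash
python3 -m pendant '[[[0,0,0],-1,1],[[0,0,0],-1,1],[[0,0,0],-1,1],[[0,0,0],-1,1],[[0,0,0],-1,1],[[0,0,0],-1,1],[[0,0,0],-1,1],[[0,0,0],-1,1],[[0,-0.3,0],-1,1],[[0,-0.3,0],-1,1],[[0,-0.3,0],0,1],[[0,0,0],0,1]]'
python3 - <<'E'
from ov import *
print(env.observe()['q'])
im,d=snap('top','t24');s,ds=snap('scene','s24')
ov('t24','top',225,315,160,230,8,'ovt24',3.0)
def pts(n,im,d,mask):
    v,u=np.nonzero(mask);w=world(n,d,np.c_[u,v]);return (w-[p[0],p[1],.11])@Rs(p[2])*1000
for n,I,D in(('top',im,d),('scene',s,ds)):
    h=cv2.cvtColor(I,cv2.COLOR_RGB2HSV);H,S,V=[h[...,i].astype(int) for i in range(3)]
    box=np.zeros(H.shape,bool)
    if n=='top': box[160:230,225:315]=1
    else: box[220:300,330:430]=1
    P=pts(n,I,D,box&(H>100)&(H<130)&(S>120)&(V>80)); P=P[(P[:,2]>20)&(P[:,2]<100)]
    c0=P.mean(0);print(n,'blue',len(P),c0.round(1),'theta from post',np.degrees(np.arctan2(-(c0[0]-90),c0[1]-60)))
    m=cv2.fitLine(P[:,:2].astype(np.float32),cv2.DIST_L2,0,.01,.01).ravel();print(m, np.degrees(np.arctan2(-m[0],m[1])),'z',np.median(P[:,2]))
    P=pts(n,I,D,box&(H>8)&(H<20)&(S>60)&(V>60)); 
    Q=P[(P[:,2]>35)&(P[:,2]<46)];A=np.c_[Q[:,:2],np.ones(len(Q))];k=np.linalg.lstsq(A,Q[:,2],rcond=None)[0]
    print('top plane',len(Q),k, 'at centre',k@[22,0,1],'x range',np.percentile(Q[:,0],[1,99]),'y',np.percentile(Q[:,1],[1,99]))
    for a in range(-80,80,40):
        q=Q[(Q[:,1]>a)&(Q[:,1]<a+40)]; 
        if len(q)>10: print(a,np.percentile(q[:,0],[2,98]).round(1))
    P=pts(n,I,D,box&((H<5)|(H>175))&(S>150)); q=P[(P[:,2]>30)&(P[:,2]<46)]
    if len(q): print('red',len(q),q.mean(0),q.min(0),q.max(0))
    P=pts(n,I,D,box&(H>22)&(H<32)&(S>150)); q=P[(P[:,2]>15)]
    if len(q): print('yellow',len(q),q.mean(0),q.min(0),q.max(0))
E
```

```text
time_s: 29.92
position: [0.5313, -0.1807, 0.3197]
tool_rot: [[0.998, -0.054, 0.032], [-0.033, -0.019, 0.999], [-0.053, -0.998, -0.02]]
ft_force: [0.0, 0.5, 0.4]
grip_width: 0.0848
[ -29.72482726   21.72432201   60.13208187   -2.48833535  100.27427669
 -118.26340161]
top blue 83 [39.1 58.  55.3] theta from post 92.21188564170652
[ 0.9969284  0.0783182 39.10825   58.034363 ] -85.508095 z 55.18365128884605
top plane 702 [ 6.55951784e-04 -5.27992586e-03  4.09773456e+01] at centre 40.99177651918757 x range [-0.48069383 42.49020792] y [-79.66798514  88.09401323]
-80 [-0.4 41.5]
-40 [-0.2 42. ]
0 [ 0.3 42.5]
40 [ 0.4 39.3]
red 10 [17.98129622 83.17342514 41.45526701] [ 2.48938688 81.84683325 34.70027453] [38.44357994 84.60782201 45.52709045]
yellow 4 [30.65222482 96.96767275 31.35790151] [28.75745876 95.40858572 28.4628242 ] [32.51242959 98.45221117 34.2803445 ]
scene blue 57 [38.4 54.7 56.2] theta from post 95.88043868280182
[ 0.97946817 -0.20159893 38.396923   54.685146  ] -101.63047 z 53.67928686444917
top plane 459 [2.66337218e-02 1.09699193e-03 3.86996238e+01] at centre 39.285565693058004 x range [-2.33188386 47.84431223] y [-79.60808959  74.9599857 ]
-80 [-1.6 45.1]
-40 [-2.3 45.5]
0 [ 1.1 46. ]
40 [-0.  63.1]
red 9 [11.02817691 84.28587578 39.35721202] [-1.38656739 81.37466453 35.80917191] [20.98819786 87.59782884 44.21451341]
yellow 5 [24.32208908 91.62923338 45.1830419 ] [ 1.41026895 66.36693583 25.96151921] [ 68.18984275 102.82663154  85.43899902]
```

View pics/ovt24.png

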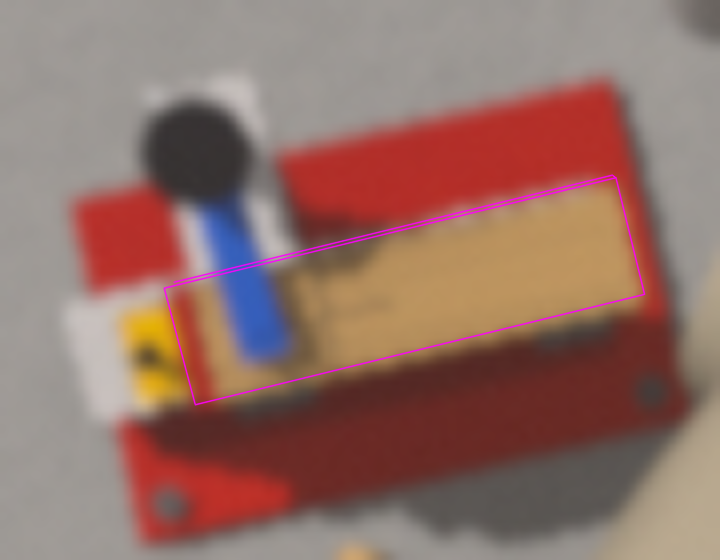

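Run:
```python
from ov import *
out=[]
for n,src,x0,y0,w,hh in(('top','t24',240,165,30,45),('scene','s24',375,230,33,40)):
  im=cv2.imread(f'pics/{src}.png')
  for th in(86,90,94):
    f=13;b=cv2.resize(im[y0:y0+hh,x0:x0+w],None,fx=f*.6,fy=f*.6,interpolation=cv2.INTER_CUBIC);f*=.6
    t=np.radians(th);u=np.array([-np.sin(t),np.cos(t),0]);v=np.array([np.cos(t),np.sin(t),0])
    P=[np.array([90,60,55])+u*r+v*k for r,k in((16,-9),(77,-9),(77,9),(16,9))]
    g=(((pix(n,shelf(p,P))-[x0,y0]+.5)*f-.5)*16).astype(np.int32).reshape(-1,1,2)
    cv2.polylines(b,[g],True,(255,255,255),1,cv2.LINE_AA,4);b=cv2.resize(b,(260,290),interpolation=cv2.INTER_LINEAR);out.append(b)
cv2.imwrite('pics/th.png',np.vstack([np.hstack(out[:3]),np.hstack(out[3:])]))
```

```text
(no output)
```

View pics/th.png

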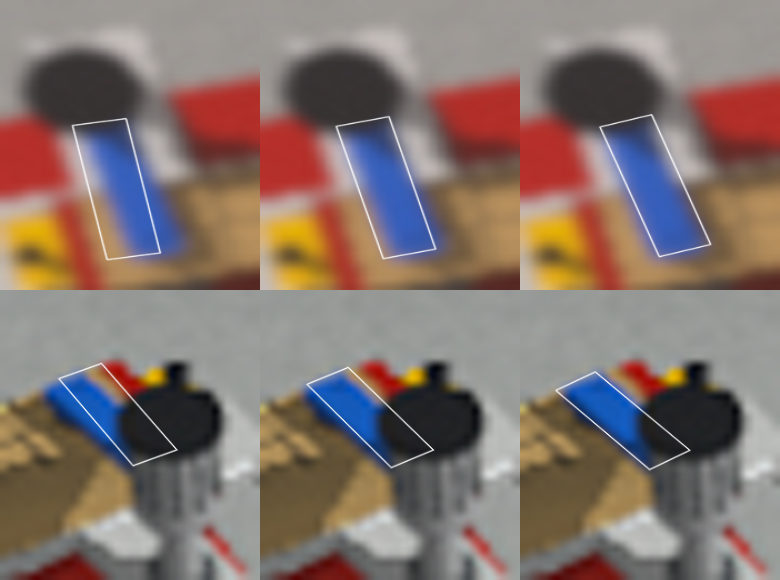

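Arm at ≈91–92°, foot on the batten. Last check that the bystanders and end stop haven't moved.

Run:
```python
from h import *
a=cv2.imread('pics/s0.png');b=cv2.imread('pics/s24.png')
c=np.hstack([a[170:350,100:550],b[170:350,100:550]])
c=np.vstack([a[170:360,100:550],b[170:360,100:550]]);cv2.imwrite('pics/cmp.png',cv2.resize(c,None,fx=1.55,fy=1.55))
```

```text
(no output)
```

View pics/cmp.png

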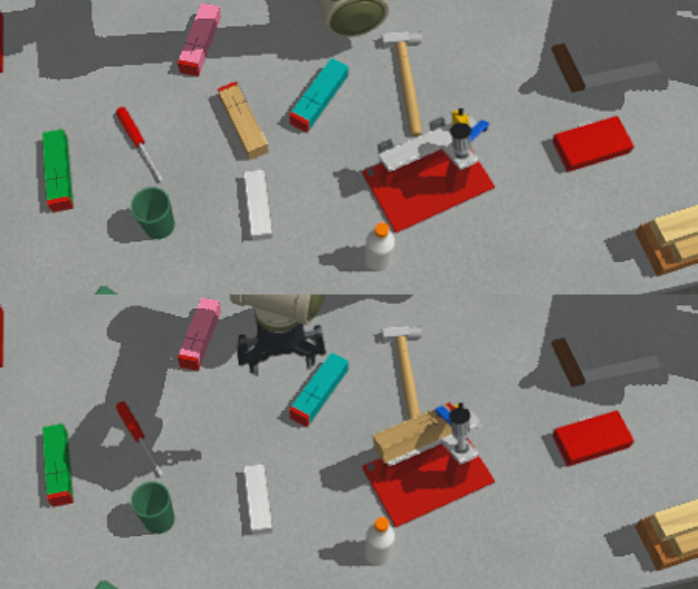

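Everything else stands where it was, so I'll hand the job in.

```bash
python3 -c "
from rig import env
print(env.close_job(), env.observe()['time_s'])"
```

```text
the job is handed in; nothing more can be done
the job is handed in; nothing more can be done
```

I laid the timber batten on the shelf with its red end towards the end stop. I pushed it down against the ledge stubs and along until the red end met the stop, up to about 24 N. Then I lifted the collar about 39 mm, turned the arm across the batten, let the foot down on it and backed the gripper away. The job was handed in at about 30 s of the 54 s allowed, and no verdict was reported.

**What the last checks showed**
- **Batten:** its top face is parallel to the shelf and about 40 mm above it, in line with the ledge. The red end shows no visible gap at the stop.
- **Clamp:** the blue arm's top is about 55 mm above the shelf plane, which is where it should be with the foot resting on the batten.
- **End stop and bench:** I could see no change in the end stop, and the items in the before-and-after crop appear unmoved. That crop doesn't show the whole bench.

**What disagreed or went wrong**
- **Arm angle:** the outline overlays put it at 91–92°. Rougher fits to the blue pixels gave 92–96° from the top camera, and 96° or more from the scene camera, which sees the arm partly hidden.
- **Batten skew:** one check suggested the red end sat about 2 mm upslope. I pushed it down again with about 10 N, and it hardly moved.
- **Retreat move:** after the release, the last joint ran into the end of its range, so the tool tilted a few degrees in free space. The readings I took stayed inside the joint range.

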